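# Load the bean cooler and lock its guard with the tongue key

### The job

Set the silvery tray of roasted beans flat in the bay of the grey cooling station, shut the clear guard lid, then take the red-handled tongue key from its parking block and push the tongue straight down through the lid's lug into the black interlock switch until its shoulder is fully home, and last throw the run lever over to the back, to on. Work in that order, let go of each thing before the next, keep the tray level enough not to spill beans, and leave the other things where they are.

Things in the scene. Friction and masses are not known exactly. Their poses are not given: they have to be found in the camera images.
- cooler: Grey cooling station, fixed. Origin on the counter under the bay's middle; x to the back, y left, z up. Open bay, inside 160 (x) x 196 mm (y), floor at z=18, wall tops z=70, outside 172 x 206 mm. In front an apron, x=-157 to -83 mm: on its left the black interlock switch (top z=70 mm) with the tongue slot, on its right the run lever.
- bay (a point): Middle of the bay floor, where the underside of the tray goes; axes as the cooler's. The tray lies in the bay with its long side along y.
- guard (a joint): Clear guard lid with steel frame, rad: 0 = shut, level on the bay; starts standing open at 1.42 to 1.6 (stop 1.75). Hinge line along the cooler's y at x=+88, z=71 mm in its frame. Stiff hinge: stays where left, about 2 N at the free edge moves it. Lid 206 mm wide, 6 mm thick (z=72 to 78 mm when shut), 174 mm from hinge to free edge.
- guard_edge (a point): Middle of the lid's free edge, on its outer face (upper face when shut). Also on this edge: a red pull tab (cooler y=-47 to -3 mm, out to 199 mm from the hinge, 8 mm thick) and a steel lug (y=+14 to +76 mm, out to 229 mm) with a slot 38 x 14 mm that lies right over the switch slot when shut.
- slot (a point): Middle of the slot for the tongue, at the top face of the shut lid's lug (z=78 mm above the counter); axes as the cooler's. The switch slot below is 34 mm (y) by 10 mm (x), its mouth 8 mm below this point and its floor 62 mm below it; it takes the tongue vertically from above.
- key: Loose tongue key, 101 mm tall, 100 g, upright in its block. Origin: tip of the tongue; z up to the handle, y along the tongue's width, x its thickness; the same after a half turn about z. Steel tongue 6 (x) x 30 (y) x 45 mm long, round tip; black shoulder flange 28 x 52 mm at z=45 to 51 mm; red handle 20 (x) x 40 mm (y) at z=51 to 101 mm.
- key_shoulder (a point): Middle of the underside of the key's flange, 45 mm above the tongue's tip; key's axes. It lies on the lug, at the slot point, when the key is fully home.
- key_rest: Aluminium parking block, 62 x 70 x 60 mm high, fixed to the counter at the left; origin at the middle of its underside. The key's flange rests on its top; tongue in a loose slot 38 x 14 mm, draw it out straight up.
- run_lever (a joint): Run lever, rad: 0 = off, leaning 0.5 rad to the robot; 1.0 = on (stop), leaning 0.5 rad to the back. Pivot at x=-122, y=-78, z=67 mm in the cooler's frame, axis along y. Red ball of 13 mm radius 50 mm from the pivot; grey block under it, top z=70 mm. Stays where left; about 2 N on the ball moves it.
- run_lever_tip (a point): Middle of the ball at the end of the run lever.
- tray: Silvery sample tray of dark roasted beans, loose on the counter at the front right, 98 mm (x) by 143 mm (y) by 28 mm high, 0.2 kg; origin in the middle of its underside. Graspable by the rim: upright walls about 8 mm thick, 26 mm high, along its edges, outer faces at x=+-48 and y=+-70 mm; inside floor 2 mm up.
- scoop: bystander: clear scoop, 62x186x56 mm, lying at the front right; origin at its underside.
- tray_green: bystander: pale sample tray of green beans, 108x153x28 mm, left of the roaster; origin at its underside.
- jar_a: bystander: tall slim jar with grey lid, 80 mm across, 163 mm tall, at the back left; origin at its underside.
Not all that is in view belongs to the job. What is meant by the key is not purple, and is the larger of those in its own colour.

How it is judged:
By the outcome, as a careful person would: the job done as asked, in the order asked, and still so for the second after the job is handed in, with the robot touching nothing.
It also fails if it takes over 72 s, if anything falls off the work surface, if the arm or the gripper's body presses on something with over 40 N, if the wrist force passes 120 N, or if a joint passes its speed limit or range.

### The arm

A 6-joint arm with a two-finger parallel gripper is mounted at the origin on a cart in front of the work surface, level with it; the furniture and walls round the work are solid. World frame = base frame: x ahead of the robot, y to its left, z up, the work surface at z = 0. Lengths are in m, angles in degrees, forces in N, time in s.
With the tool pointing down it reaches from about 0.3 to 0.75 m from the base axis. Payload 8.5 kg.
Tool frame: the origin (TCP) lies at the very end of the fingers, on their centre line; the grasp point (between the pads) lies 19 mm behind it (env.grip_depth is the z of the grasp point in the tool frame, in m); z points along the fingers, y is the direction in which the jaws open and shut (so a half turn about z gives the same grasp; the last joint's range is limited). The gripper opens to 85 mm and grips with 20 to 120 N. Pads are 22 mm wide; open, the fingers measure 114 mm over their backs; the gripper's body (76 mm by 85 mm) begins 54 mm behind the grasp point. The pads swing forward as they close: fully open they stand 13 mm farther back than shut.
Start: joints at [58.425, 21.807, 74.336, -0, 83.858, -12.336], TCP at [0.181, 0.519, 0.231] pointing down, gripper open.
Joint ranges: [-178.18, 178.18], [-50.72, 133.34], [12.68, 142.11], [-81.47, 261.47], [9.98, 163.14], [-165.26, 165.26]. Speed limits (degrees/s): [136.94, 136.94, 180, 180, 180, 180].

### API

Orientations are given as a 3x3 rotation matrix whose columns are the frame's x, y, z axes.
In Python, from rig import env gives the robot as it stands.
- The arm moves only by the tool apply_moves, never from a script. Its argument "plan" is a list of rows, each an object of numbers: "tx", "ty", "tz": the shift along the world's x, y, z in mm; "rx", "ry", "rz": the turn, a rotation vector about the world's x, y, z in rad; "jaw": the opening, from -1 (shut) to 1 (fully open). A call has 1 to 12 rows; each row is the pose to reach, as a shift and turn from the pose measured when the call began; what a row does not reach only later rows make up. A row lasts 1/10 s, in which the tool goes at most 50 mm and 8.59 degrees, less where a joint would pass 70% of its speed; a pose out of reach is approached as far as the arm can. A call with a gripper value outside its range is refused whole. The fingers move at their own pace and stop on an object; "grip_force" is the grip in N (left out, the last holds). Time passes only in rows, so rows that repeat a pose let the fingers close. It gives the time, the measured TCP pose, the force and the opening at its end, in the units of the state.
- env.observe(): the state, without advancing time (a new reading comes with each control period).
- env.get_image(name): name is "scene" or "top" or "wrist"; returns a dict with "image" (384x512x3 uint8, red, green, blue), "intrinsics" (3x3 intrinsics, pixels), "k1" (the pictures are not rectified: a ray, as slopes to the right and down, at radius r is drawn at 1 + k1 r^2 times it, then the intrinsics apply), "world_from_camera" (4x4, takes a point from camera to world coordinates). Camera axes: x right, y up, looking along -z (the intrinsics and any distortion apply to the point x, -y, -z); pixel columns grow to the right and rows downward; lengths in m; the calibration is good to about 2 mm. A picture is of the moment at which its call begins. There is no depth.
- env.close_job(): hands the job in, once; it reports no verdict.
The state is a dict: "time_s": time; "q": joint angles; "qvel": joint speeds; "joint_efforts": joint torques, N m; "position": TCP position; "tool_rot": TCP orientation; "ft_force": force on the tool from outside, world axes, zero at the start; "wrist_torque": the same for the moment, N m; "grip_width": finger opening in m.
Only numpy, scipy, OpenCV 4.12 (cv2) and the standard library are available. Lean on these libraries where they do the work, as an engineer would, in place of code of your own. Each camera call takes 0.05 s, during which the arm holds its last target.

## Working session

There is one attempt and no reset: what is moved stays moved. The work goes in short steps, Python scripts to look and compute and a tool call to move; the robot and the scene stay as the last step left them, time stands still between calls to the robot, and variables do not carry over. Pictures are saved under pics/ and viewed, and the job is handed in when it is done.

Besides the shell and the picture viewer there is one more tool, called after ">>>" as a command line: name --argument value ..., lists and objects as JSON in quotes. apply_moves: Moves the arm, as the interface text tells. Its arguments: {"type":"object","properties":{"plan":{"type":"array","items":{"type":"object","properties":{"tx":{"type":"number"},"ty":{"type":"number"},"tz":{"type":"number"},"rx":{"type":"number"},"ry":{"type":"number"},"rz":{"type":"number"},"jaw":{"type":"number"}}}},"grip_force":{"type":"number"}},"required":["plan"]}

```bash
ls; mkdir -p pics; python3 - <<'E'
from rig import env
import cv2
print(env.observe())
for n in ["scene","top","wrist"]:
    d=env.get_image(n)
    cv2.imwrite(f"pics/{n}0.png",d["image"][:,:,::-1])
    print(n,d["intrinsics"].tolist(),d["k1"],d["world_from_camera"].round(4).tolist())
E
```

```text
pics
{'time_s': 0.0, 'q': array([ 5.84234251e+01,  2.18409011e+01,  7.43858675e+01, -8.32053262e-04,
        8.38586069e+01, -1.23353293e+01]), 'qvel': array([-0.00242139, -0.00685588, -0.02141122,  0.08121509,  0.09432792,
       -0.06288606]), 'joint_efforts': array([ 2.46495991e-03, -4.48446178e+01, -2.31288064e+01, -4.47547961e-05,
        4.62895667e-03,  4.63303320e-05]), 'position': array([0.1810896 , 0.5190115 , 0.23070606]), 'tool_rot': array([[-9.44139782e-01,  3.29544355e-01, -7.67962210e-04],
       [ 3.29545110e-01,  9.44138967e-01, -1.27702296e-03],
       [ 3.04227338e-04, -1.45876637e-03, -9.99998890e-01]]), 'ft_force': array([-0.0673467, -0.1005884,  0.1390561]), 'wrist_torque': array([-0.06738187,  0.00135294, -0.00437494]), 'grip_width': 0.08569042107953836}
scene [[385.7002180221465, 0.0, 252.92717535957215], [0.0, 385.7002180221465, 190.8764185922096], [0.0, 0.0, 1.0]] -0.08779866886008926 [[0.551, 0.3915, -0.737, -0.2913], [-0.8345, 0.26, -0.4858, -0.5301], [0.0015, 0.8827, 0.4699, 0.6218], [0.0, 0.0, 0.0, 1.0]]
top [[356.778542298558, 0.0, 248.3299940309389], [0.0, 356.778542298558, 192.86381159844063], [0.0, 0.0, 1.0]] -0.02351797799636454 [[0.03, 0.9985, -0.045, 0.4807], [-0.9995, 0.0299, -0.0038, 0.029], [-0.0025, 0.0451, 0.999, 1.2902], [0.0, 0.0, 0.0, 1.0]]
wrist [[273.423698200172, 0.0, 256.21837532469164], [0.0, 273.423698200172, 193.2983667671647], [0.0, 0.0, 1.0]] -0.04966400815125721 [[0.3293, -0.8992, -0.288, 0.108], [0.9442, 0.3129, 0.1025, 0.5458], [-0.0021, -0.3057, 0.9521, 0.3745], [0.0, 0.0, 0.0, 1.0]]
```

View pics/scene0.png

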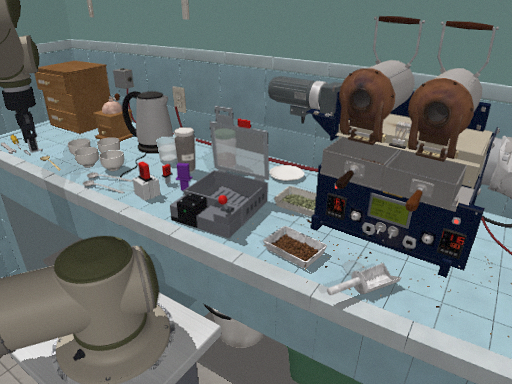

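View pics/top0.png

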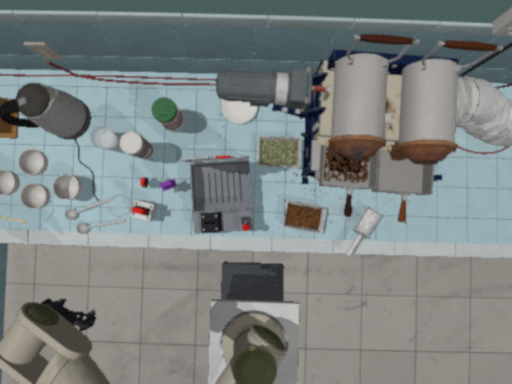

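View pics/wrist0.png

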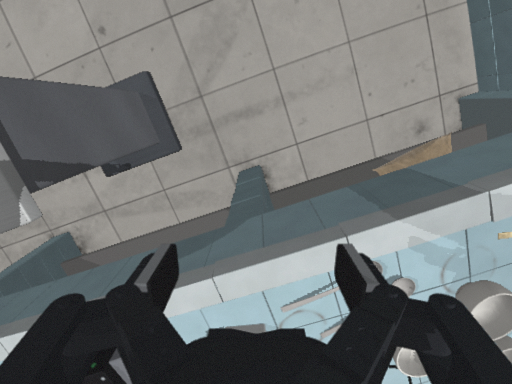

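The scene picture shows the cooler near (220,205) with its lid open, the key in its block at (146,180), the smaller red and purple decoys at (166,170) and (183,173), and the tray at (295,247). In the top picture the cooler is near (222,195), the block at (143,210) and the tray at (305,217). I'll crop and enlarge next.

```bash
cat > h.py <<'E'
import numpy as np, cv2
from rig import env
def grab(n,save=None):
    d=env.get_image(n); 
    if save: cv2.imwrite(f"pics/{save}.png",d["image"][:,:,::-1])
    return d
def ray(d,u,v):
    K=d["intrinsics"];k=d["k1"]
    a=np.array([(u-K[0,2])/K[0,0],(v-K[1,2])/K[1,1]]); 
    s=a.copy()
    for _ in range(30): s=a/(1+k*(s@s))
    T=d["world_from_camera"]
    r=T[:3,:3]@np.array([s[0],-s[1],-1.]); return T[:3,3],r/np.linalg.norm(r)
def onz(d,u,v,z):
    o,r=ray(d,u,v); return o+r*(z-o[2])/r[2]
def proj(d,p):
    T=d["world_from_camera"];K=d["intrinsics"]
    c=T[:3,:3].T@(np.asarray(p)-T[:3,3]); s=np.array([c[0],-c[1]])/-c[2]
    s=s*(1+d["k1"]*(s@s)); return np.array([K[0,0]*s[0]+K[0,2],K[1,1]*s[1]+K[1,2]])
def crop(d,x0,y0,x1,y1,f,name,pts=()):
    im=cv2.resize(d["image"][y0:y1,x0:x1,::-1],None,fx=f,fy=f,interpolation=cv2.INTER_CUBIC)
    for p in pts:
        q=((np.asarray(p)-[x0,y0]+.5)*f).astype(int); cv2.circle(im,tuple(int(t) for t in q),3,(0,255,0),1)
    cv2.imwrite(f"pics/{name}.png",im)
def tri(d1,p1,d2,p2):
    o1,r1=ray(d1,*p1);o2,r2=ray(d2,*p2)
    A=np.stack([r1,-r2],1);t=np.linalg.lstsq(A,o2-o1,rcond=None)[0]
    a,b=o1+r1*t[0],o2+r2*t[1]; return (a+b)/2,np.linalg.norm(a-b)
E
python3 - <<'E'
from h import *
d=grab("top");crop(d,120,140,340,260,3.6,"topc")
d=grab("scene");crop(d,120,100,330,280,3.3,"scenec")
E
```

```text
(no output)
```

View pics/topc.png

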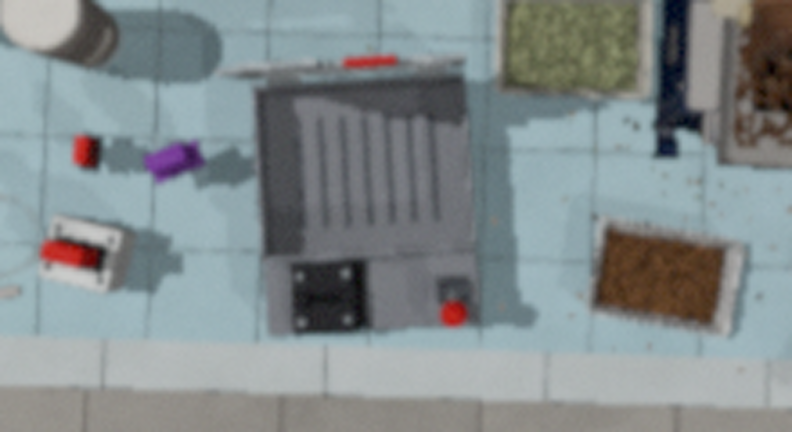

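View pics/scenec.png

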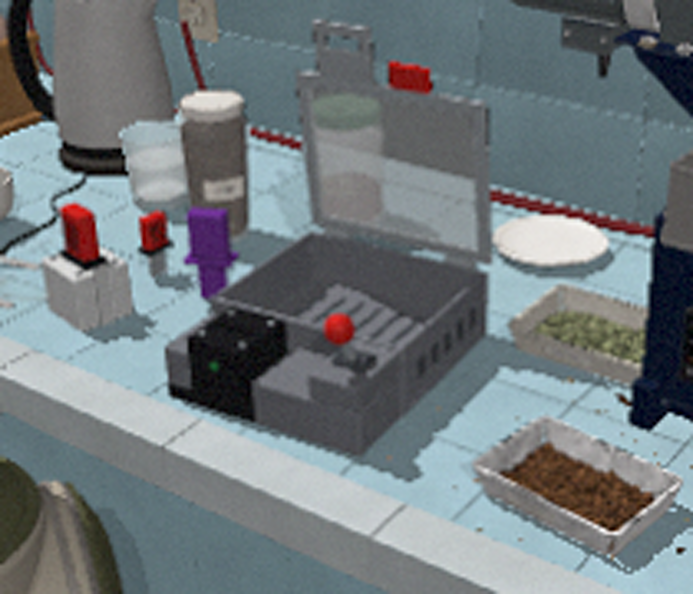

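In the top crop, the switch corners are near (293,262) and (368,330), the tray spans (598,215)–(745,335), and the block spans (40,215)–(133,290). The red lever ball is at (453,313). I'll turn these into positions.

```bash
python3 - <<'E'
from h import *
d=grab("top")
f=lambda x,y:(120+x/3.6-.5,140+y/3.6-.5)
C={'bayBL':(255,88,.07),'bayBR':(466,80,.07),'bayFL':(265,255,.07),'bayFR':(476,250,.07),'swBL':(293,264,.07),'swBR':(366,262,.07),'swFL':(294,332,.07),'swFR':(368,330,.07),
'ball':(453,313,.111),'trBL':(598,217,.028),'trBR':(745,243,.028),'trFL':(594,306,.028),'trFR':(731,335,.028),
'bkBL':(53,215,.06),'bkBR':(133,228,.06),'bkFL':(40,278,.06),'bkFR':(118,291,.06),'hL':(42,250,.116),'hR':(98,258,.116),'tab':(370,62,.26)}
for k,(x,y,z) in C.items(): print(k,(onz(d,*f(x,y),z)*1000).round(1))
s=grab("scene")
g=lambda x,y:(120+x/3.3-.5,100+y/3.3-.5)
print(tri(d,f(453,313),s,g(340,328)))
print(tri(d,f(370,62),s,g(410,76)))
print(tri(d,f(70,253),s,g(80,212)))
E
```

```text
bayBL [629.2 236.1  70. ]
bayBR [642.9  34.8  70. ]
bayFL [470.3 220.6  70. ]
bayFR [481.   20.5  70. ]
swBL [462.5 193.7  70. ]
swBR [466.5 124.5  70. ]
swFL [398.3 190.5  70. ]
swFR [402.3 120.4  70. ]
ball [422.8  40.1 111. ]
trBL [517.  -98.7  28. ]
trBR [ 495.8 -243.8   28. ]
trFL [429.7 -97.   28. ]
trFR [ 405.4 -232.    28. ]
bkBL [502.3 427.7  60. ]
bkBR [492.2 350.   60. ]
bkFL [441.5 437.6  60. ]
bkFR [431.4 361.9  60. ]
hL [469.  418.3 116. ]
hR [463.2 366.4 116. ]
tab [629.9 111.8 260. ]
(array([0.42312513, 0.03975407, 0.1125092 ]), np.float64(0.0007776154610327562))
(array([0.63043115, 0.11161979, 0.25789731]), np.float64(0.0007758998880835198))
(array([0.46627153, 0.3938914 , 0.11353741]), np.float64(0.002046753274916632))
```

>>> apply_moves --plan '[{"tx": 30, "ty": -40, "tz": 20, "rz": -0.1, "jaw": 1}, {"tx": 45, "ty": -85, "tz": 30, "rz": -0.2}, {"tx": 65, "ty": -130, "tz": 30, "rz": -0.3}, {"tx": 83, "ty": -175, "tz": 30, "rz": -0.4}, {"tx": 101, "ty": -220, "tz": 30, "rz": -0.5}, {"tx": 119, "ty": -265, "tz": 30, "rz": -0.6}, {"tx": 137, "ty": -310, "tz": 30, "rz": -0.7}, {"tx": 155, "ty": -355, "tz": 30, "rz": -0.8}, {"tx": 173, "ty": -400, "tz": 30, "rz": -0.9}, {"tx": 190, "ty": -445, "tz": 30, "rz": -1.0}, {"tx": 208, "ty": -490, "tz": 30, "rz": -1.1}, {"tx": 226, "ty": -535, "tz": 30, "rz": -1.2}]'

```text
validation failed for argument at $.pl...
```

```bash
python3 - <<'E'
from h import *
o=env.observe();print(o['position'],o['tool_rot'],o['q'])
d=grab("wrist","w1")
E
```

```text
[0.18119867 0.51922817 0.23119762] [[-9.44147909e-01  3.29521928e-01 -1.55299322e-04]
 [ 3.29521957e-01  9.44147883e-01 -2.32786849e-04]
 [ 6.99171547e-05 -2.70959753e-04 -9.99999961e-01]] [ 5.84249327e+01  2.18141835e+01  7.43449272e+01  6.00313116e-04
  8.38569116e+01 -1.23353693e+01]
```

View pics/w1.png

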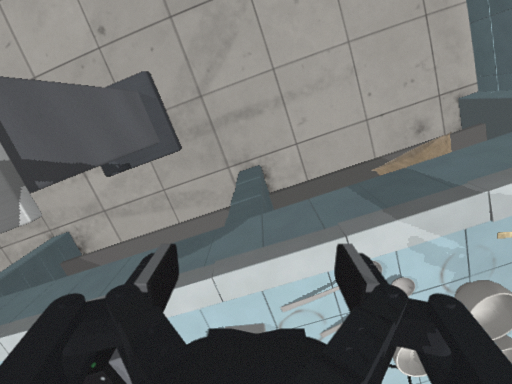

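The arm hasn't moved because the call was refused. I'll give all the fields in every row.

>>> apply_moves --plan '[{"tx": 30, "ty": -40, "tz": 20, "rx": 0, "ry": 0, "rz": -0.1, "jaw": 1}, {"tx": 45, "ty": -85, "tz": 30, "rx": 0, "ry": 0, "rz": -0.2, "jaw": 1}, {"tx": 65, "ty": -130, "tz": 30, "rx": 0, "ry": 0, "rz": -0.3, "jaw": 1}, {"tx": 83, "ty": -175, "tz": 30, "rx": 0, "ry": 0, "rz": -0.4, "jaw": 1}, {"tx": 101, "ty": -220, "tz": 30, "rx": 0, "ry": 0, "rz": -0.5, "jaw": 1}, {"tx": 119, "ty": -265, "tz": 30, "rx": 0, "ry": 0, "rz": -0.6, "jaw": 1}, {"tx": 137, "ty": -310, "tz": 30, "rx": 0, "ry": 0, "rz": -0.7, "jaw": 1}, {"tx": 155, "ty": -355, "tz": 30, "rx": 0, "ry": 0, "rz": -0.8, "jaw": 1}, {"tx": 173, "ty": -400, "tz": 30, "rx": 0, "ry": 0, "rz": -0.9, "jaw": 1}, {"tx": 190, "ty": -445, "tz": 30, "rx": 0, "ry": 0, "rz": -1.0, "jaw": 1}, {"tx": 208, "ty": -490, "tz": 30, "rx": 0, "ry": 0, "rz": -1.1, "jaw": 1}, {"tx": 226, "ty": -535, "tz": 30, "rx": 0, "ry": 0, "rz": -1.2, "jaw": 1}]'

```text
time_s: 1.6
position: [0.4075, -0.0179, 0.2615]
tool_rot: [[-0.03, 1.0, 0.001], [1.0, 0.03, -0.0], [-0.0, 0.001, -1.0]]
ft_force: [1.5, 1.5, 0.3]
grip_width: 0.0854
```

```bash
python3 - <<'E'
from h import *
o=env.observe();print(o['time_s'],o['position'],o['tool_rot'].round(3),o['q'].round(1))
d=grab("wrist","w2")
E
```

```text
1.6 [ 0.40748278 -0.0178698   0.26150904] [[-0.03   1.     0.001]
 [ 1.     0.03  -0.   ]
 [-0.     0.001 -1.   ]] [-19.3   5.9  91.2   0.   82.9 -21. ]
```

View pics/w2.png

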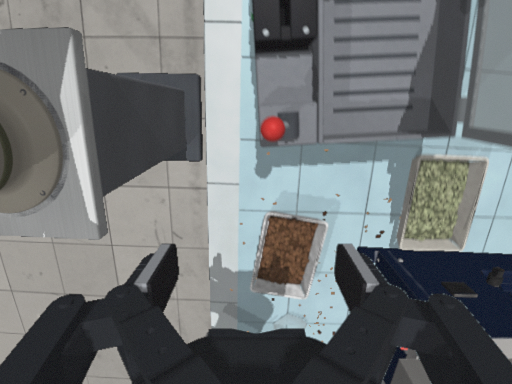

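The wrist picture shows the tray at (290,255) with its rim corners visible, and the cooler's lever ball at (272,128) and switch at (285,20). I'll zoom in on the tray and on the cooler.

```bash
python3 - <<'E'
from h import *
d=grab("wrist")
crop(d,235,200,345,310,5,"w2tray"); crop(d,240,0,512,150,2.9,"w2cool")
E
```

```text
(no output)
```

View pics/w2tray.png

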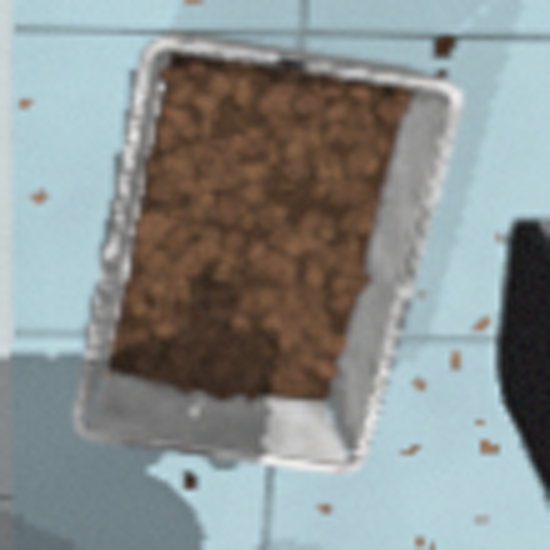

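View pics/w2cool.png

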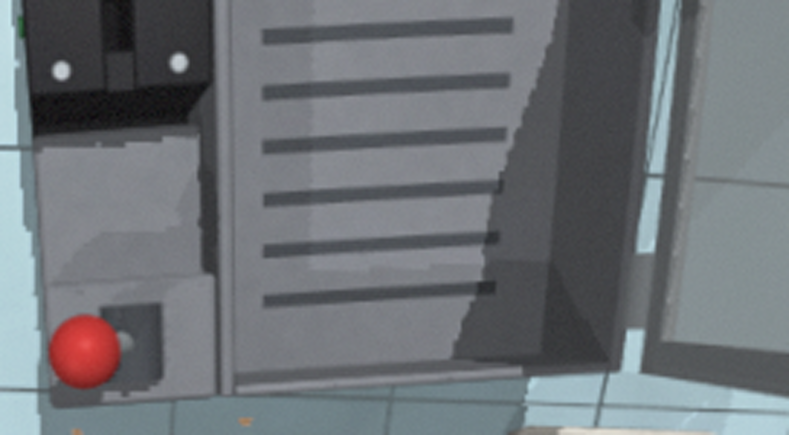

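```bash
python3 - <<'E'
from h import *
d=grab("wrist")
f=lambda x,y:(235+x/5-.5,200+y/5-.5)
P=[onz(d,*f(*c),.028) for c in [(148,38),(462,88),(358,470),(75,432)]]
P=np.array(P)[:,:2]*1000
print(P.round(1),P.mean(0)); 
for i in range(4):
    e=P[(i+1)%4]-P[i];print(np.linalg.norm(e).round(1),np.degrees(np.arctan2(e[1],e[0])).round(1))
r=cv2.minAreaRect(P.astype(np.float32));print(r)
g=lambda x,y:(240+x/2.9-.5,y/2.9-.5)
for n,x,y,z in [('bayFR outer',218,395,.07),('bayF out top',211,2,.07),('bayFR in',235,388,.07),('bayF in top',229,2,.07),('bayBR out',618,372,.07),('bayR in end',520,372,.07),('ball',85,351,.111),('sw scr1',62,71,.07),('sw scr2',179,63,.07),('slotL',103,50,.07),('slotR',133,50,.07)]:
    print(n,(onz(d,*g(x,y),z)*1000).round(1))
E
```

```text
[[ 422.8  -83.9]
 [ 517.3  -97.4]
 [ 498.  -235.2]
 [ 403.9 -222.3]] [ 460.51056212 -159.69321517]
95.4 -8.2
139.1 -98.0
94.9 172.2
139.8 82.2
((460.64752197265625, -159.5657501220703), (139.78231811523438, 95.42329406738281), 82.2118148803711)
bayFR outer [479.1  25.8  70. ]
bayF out top [464.6 169.8  70. ]
bayFR in [485.9  28.9  70. ]
bayF in top [471.3 170.1  70. ]
bayBR out [649.1  41.7  70. ]
bayR in end [606.   39.8  70. ]
ball [421.1  44.1 111. ]
sw scr1 [410.3 144.7  70. ]
sw scr2 [454.1 148.8  70. ]
slotL [425.4 152.3  70. ]
slotR [436.6 152.7  70. ]
```

>>> apply_moves --plan '[{"tx": 3, "ty": -40, "tz": -20, "rx": 0, "ry": 0, "rz": -0.06, "jaw": -0.25}, {"tx": 6, "ty": -85, "tz": -50, "rx": 0, "ry": 0, "rz": -0.12, "jaw": -0.25}, {"tx": 9.5, "ty": -125, "tz": -80, "rx": 0, "ry": 0, "rz": -0.169, "jaw": -0.25}, {"tx": 9.5, "ty": -135.6, "tz": -120, "rx": 0, "ry": 0, "rz": -0.169, "jaw": -0.25}, {"tx": 9.5, "ty": -135.6, "tz": -165, "rx": 0, "ry": 0, "rz": -0.169, "jaw": -0.25}, {"tx": 9.5, "ty": -135.6, "tz": -200, "rx": 0, "ry": 0, "rz": -0.169, "jaw": -0.25}, {"tx": 9.5, "ty": -135.6, "tz": -205, "rx": 0, "ry": 0, "rz": -0.169, "jaw": -0.25}, {"tx": 9.5, "ty": -135.6, "tz": -205, "rx": 0, "ry": 0, "rz": -0.169, "jaw": -0.25}]'

```text
time_s: 2.55
position: [0.4174, -0.1527, 0.0563]
tool_rot: [[0.137, 0.991, -0.001], [0.991, -0.137, 0.001], [0.001, -0.002, -1.0]]
ft_force: [-0.8, -1.2, 0.7]
grip_width: 0.0321
```

```bash
python3 - <<'E'
from h import *
o=env.observe();print(o['position'],o['grip_width'])
d=grab("wrist"); crop(d,100,100,400,325,2.6,"w3")
E
```

```text
[ 0.41744309 -0.15271834  0.05627254] 0.032140741859628674
```

View pics/w3.png

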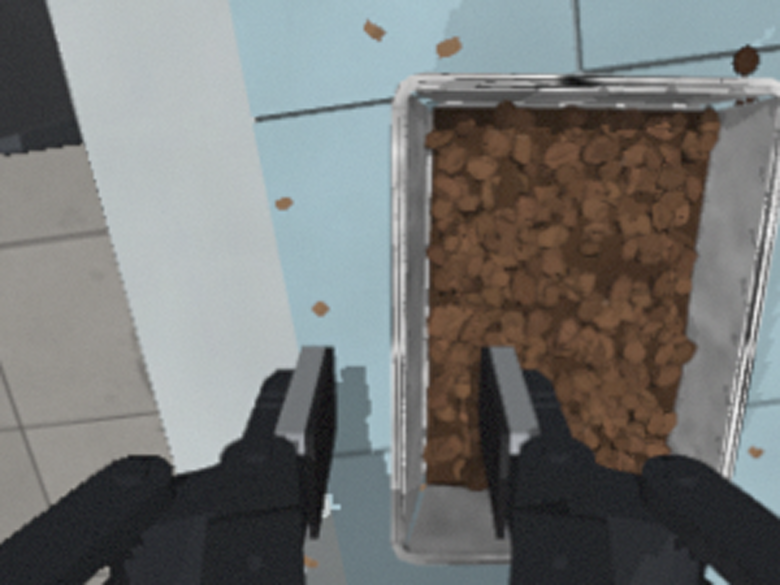

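The front wall (crop x≈410) sits midway between the pads (325 and 490) and lines up with them. I'll lower and grip.

>>> apply_moves --plan '[{"tx": 0, "ty": 0, "tz": -25, "rx": 0, "ry": 0, "rz": 0, "jaw": -0.25}, {"tx": 0, "ty": 0, "tz": -40, "rx": 0, "ry": 0, "rz": 0, "jaw": -0.25}, {"tx": 0, "ty": 0, "tz": -48, "rx": 0, "ry": 0, "rz": 0, "jaw": -0.25}, {"tx": 0, "ty": 0, "tz": -48, "rx": 0, "ry": 0, "rz": 0, "jaw": -1}, {"tx": 0, "ty": 0, "tz": -48, "rx": 0, "ry": 0, "rz": 0, "jaw": -1}, {"tx": 0, "ty": 0, "tz": -48, "rx": 0, "ry": 0, "rz": 0, "jaw": -1}, {"tx": 0, "ty": 0, "tz": -48, "rx": 0, "ry": 0, "rz": 0, "jaw": -1}, {"tx": 0, "ty": 0, "tz": -48, "rx": 0, "ry": 0, "rz": 0, "jaw": -1}]' --grip_force 60

```text
time_s: 3.4
position: [0.4186, -0.1535, 0.0107]
tool_rot: [[0.137, 0.991, 0.003], [0.991, -0.137, -0.002], [-0.002, 0.003, -1.0]]
ft_force: [-4.0, 1.3, 10.1]
grip_width: 0.0024
```

```bash
python3 - <<'E'
from h import *
o=env.observe();print(o['position'],o['grip_width'],o['ft_force'])
d=grab("wrist"); crop(d,100,100,400,325,2.6,"w4")
E
```

```text
[ 0.41856907 -0.15345716  0.01074101] 0.0024362393626892937 [-3.98214947  1.34907494 10.05383901]
```

View pics/w4.png

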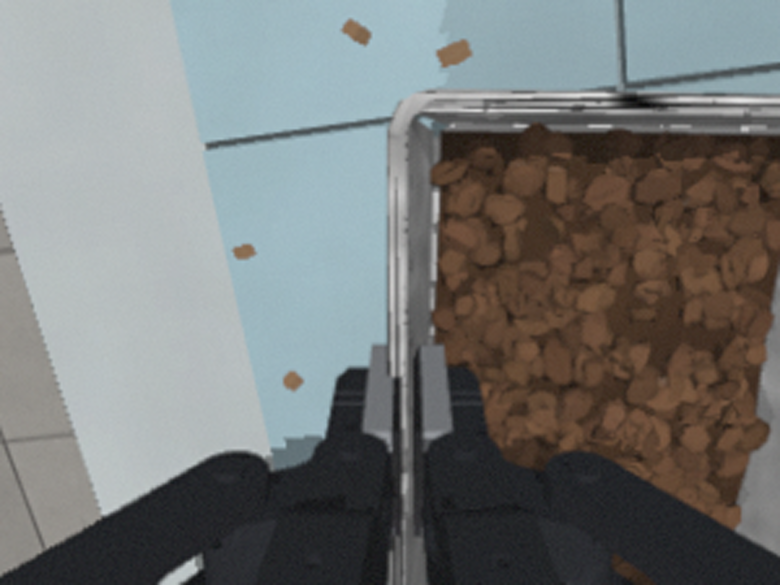

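The pads straddle the rim at crop (405,400). The width reads low, so I'll test the grip with a small lift.

>>> apply_moves --plan '[{"tx": 0, "ty": 0, "tz": 8, "rx": 0, "ry": 0, "rz": 0, "jaw": -1}, {"tx": 0, "ty": 0, "tz": 20, "rx": 0, "ry": 0, "rz": 0, "jaw": -1}, {"tx": 0, "ty": 0, "tz": 35, "rx": 0, "ry": 0, "rz": 0, "jaw": -1}, {"tx": 0, "ty": 0, "tz": 40, "rx": 0, "ry": 0, "rz": 0, "jaw": -1}]' --grip_force 90

```text
time_s: 3.85
position: [0.4192, -0.1538, 0.0525]
tool_rot: [[0.137, 0.991, 0.006], [0.991, -0.137, -0.004], [-0.003, 0.006, -1.0]]
ft_force: [-0.4, 0.7, -2.3]
grip_width: 0.001
```

```bash
python3 - <<'E'
from h import *
o=env.observe();print(o['position'],o['grip_width'],o['ft_force'])
d=grab("wrist"); crop(d,100,100,400,325,2.6,"w5")
d=grab("scene"); crop(d,200,150,400,300,3.8,"s5")
E
```

```text
[ 0.41918213 -0.15380127  0.05252001] 0.0009790934352292206 [-0.37163048  0.72096546 -2.30692324]
```

View pics/w5.png

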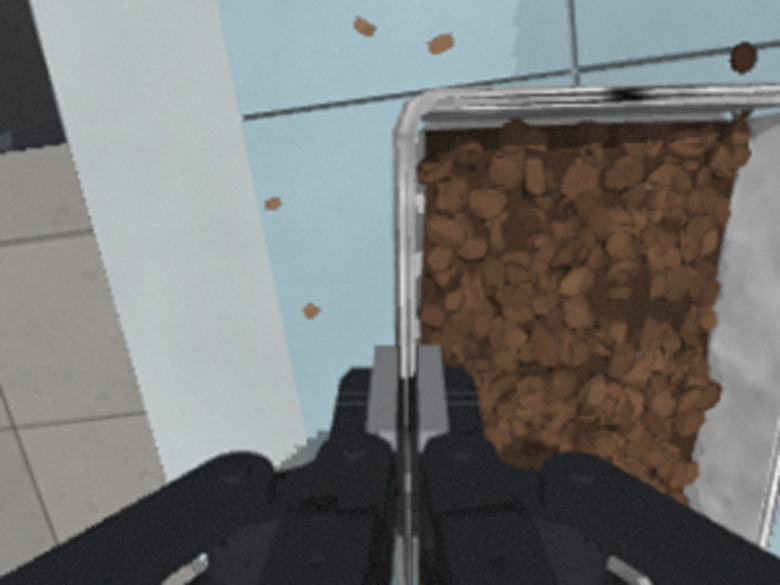

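View pics/s5.png

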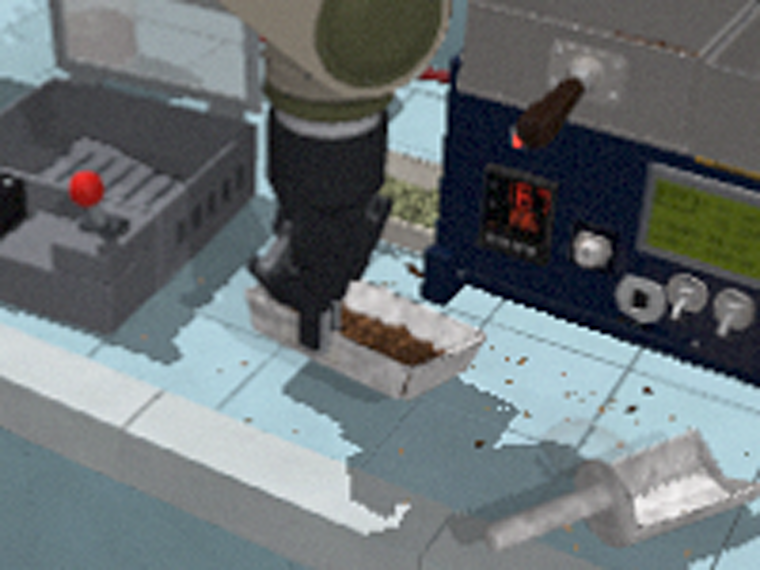

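The tray is held and lifted; it stays level and the force reads −2.3 N, about 0.2 kg. I'll carry it to above the bay.

>>> apply_moves --plan '[{"tx": 0, "ty": 5, "tz": 25, "rx": 0, "ry": 0, "rz": 0.01, "jaw": -1}, {"tx": 5, "ty": 20, "tz": 60, "rx": 0, "ry": 0, "rz": 0.02, "jaw": -1}, {"tx": 15, "ty": 45, "tz": 95, "rx": 0, "ry": 0, "rz": 0.04, "jaw": -1}, {"tx": 25, "ty": 75, "tz": 115, "rx": 0, "ry": 0, "rz": 0.07, "jaw": -1}, {"tx": 35, "ty": 110, "tz": 120, "rx": 0, "ry": 0, "rz": 0.1, "jaw": -1}, {"tx": 47, "ty": 145, "tz": 120, "rx": 0, "ry": 0, "rz": 0.13, "jaw": -1}, {"tx": 58, "ty": 180, "tz": 120, "rx": 0, "ry": 0, "rz": 0.16, "jaw": -1}, {"tx": 70, "ty": 215, "tz": 120, "rx": 0, "ry": 0, "rz": 0.19, "jaw": -1}, {"tx": 80, "ty": 245, "tz": 120, "rx": 0, "ry": 0, "rz": 0.21, "jaw": -1}, {"tx": 88, "ty": 270, "tz": 120, "rx": 0, "ry": 0, "rz": 0.225, "jaw": -1}, {"tx": 91, "ty": 282, "tz": 120, "rx": 0, "ry": 0, "rz": 0.234, "jaw": -1}, {"tx": 92, "ty": 285.6, "tz": 120, "rx": 0, "ry": 0, "rz": 0.234, "jaw": -1}]'

```text
time_s: 5.15
position: [0.5107, 0.1327, 0.1709]
tool_rot: [[-0.098, 0.995, 0.004], [0.995, 0.098, -0.002], [-0.003, 0.004, -1.0]]
ft_force: [-0.4, -0.7, -2.4]
grip_width: 0.0008
```

```bash
python3 - <<'E'
from h import *
o=env.observe();print(o['position'],o['tool_rot'].round(3),o['grip_width'],o['ft_force'])
d=grab("wrist","w6")
d=grab("scene"); crop(d,150,50,350,250,3,"s6")
E
```

```text
[0.51071014 0.13269145 0.17090688] [[-0.098  0.995  0.004]
 [ 0.995  0.098 -0.002]
 [-0.003  0.004 -1.   ]] 0.0008462931455361989 [-0.40746899 -0.74423591 -2.41865709]
```

View pics/w6.png

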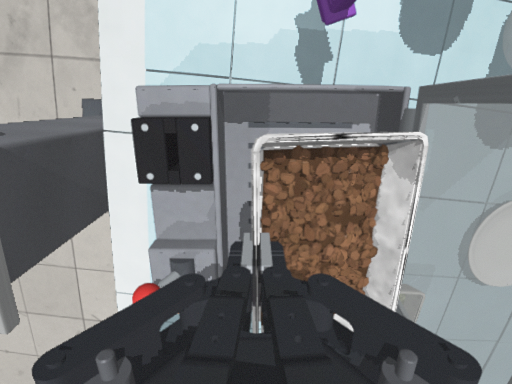

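View pics/s6.png

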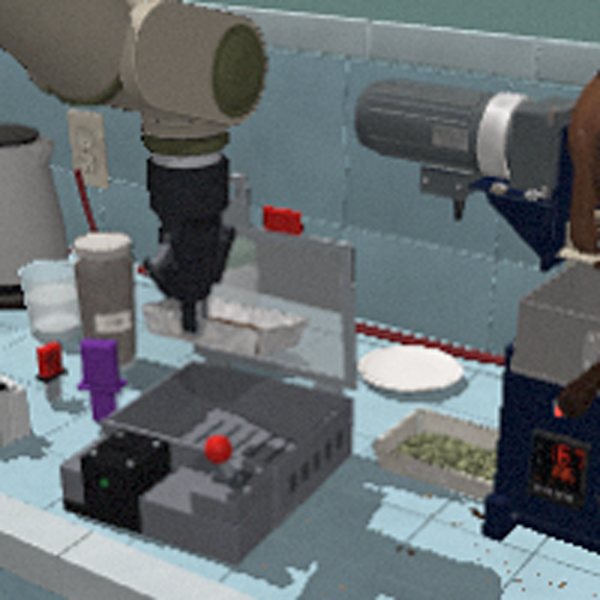

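The wrist picture shows the tray over the bay, with the rim corners at (258,140) and (425,134), the switch at (172,150) and the bay's left wall at y≈87. I'll measure the cooler again and check the tray's tilt.

```bash
python3 - <<'E'
from h import *
d=grab("wrist")
crop(d,100,70,440,250,2.3,"w6c")
for n,u,v,z in [('trFL',256,139,.188),('trBL',426,134,.188),('bayFLo',216,85,.07),('bayBLo',408,87,.07),('apFL',137,87,.06),('s1',145,128,.07),('s2',195,128,.07),('s3',150,177,.07),('s4',198,176,.07)]:
    print(n,(onz(d,u,v,z)*1000).round(1))
E
```

```text
trFL [505.2 195.8 188. ]
trBL [583.8 206.2 188. ]
bayFLo [469.1 223.6  70. ]
bayBLo [631.9 239.1  70. ]
apFL [398.1 216.4  60. ]
s1 [408.6 182.4  70. ]
s2 [452.7 186.4  70. ]
s3 [412.2 138.   70. ]
s4 [456.8 143.2  70. ]
```

View pics/w6c.png

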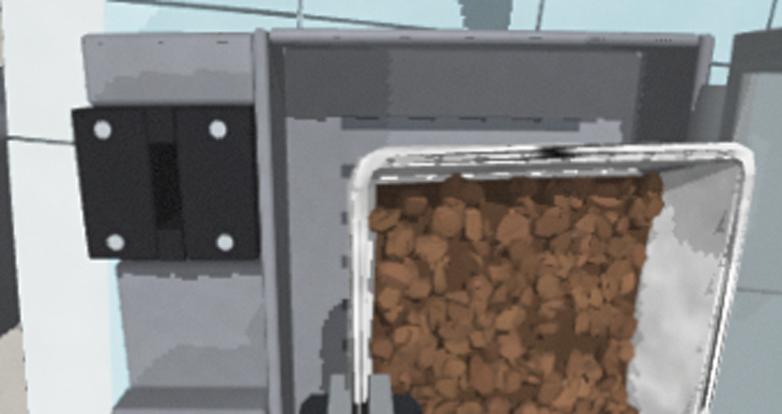

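```bash
python3 - <<'E'
from h import *
d=grab("wrist");o=env.observe();T=o['position'];R=o['tool_rot']
# crop corners: FL (355,150), BL (752,147)
f=lambda x,y:(100+x/2.3-.5,70+y/2.3-.5)
for off in (-2,-4,-6):
  a,r=ray(d,*f(357,153)); t=((T-a)@R[:,1]+off/1000)/(r@R[:,1]);FL=a+t*r
  b,s=ray(d,*f(752,148))
  # back-left at FL+96mm; plane along tool x same coordinate
  t=((FL-b)@R[:,0])/(s@R[:,0]);BL=b+t*s
  for L in (.094,.096):
    c=np.roots([1,2*s@(b-FL),(b-FL)@(b-FL)-L*L]);print(off,L,(FL*1000).round(1),[((b+s*x)*1000).round(1) for x in c])
  print('plane',(BL*1000).round(1),np.linalg.norm(BL-FL), 'FL along x',(FL-T)@R[:,0])
E
```

```text
-2 0.094 [ 507.5  160.5 -147.2] [array([714.5+122.9j, 198.6  -6.9j, -16.9-193.2j]), array([714.5-122.9j, 198.6  +6.9j, -16.9+193.2j])]
-2 0.096 [ 507.5  160.5 -147.2] [array([714.5+122.4j, 198.6  -6.8j, -16.9-192.5j]), array([714.5-122.4j, 198.6  +6.8j, -16.9+192.5j])]
plane [ 836.1  191.8 -208.1] 0.3357098133233147 FL along x 0.030565400495543262
-4 0.094 [ 510.1  127.1 -456.2] [array([ 855.6+215.8j,  190.7 -12.1j, -238.7-339.3j]), array([ 855.6-215.8j,  190.7 +12.1j, -238.7+339.3j])]
-4 0.096 [ 510.1  127.1 -456.2] [array([ 855.6+215.6j,  190.7 -12.j , -238.7-338.9j]), array([ 855.6-215.6j,  190.7 +12.j , -238.7+338.9j])]
plane [1058.5  179.4 -557.8] 0.5601867098997 FL along x -0.002018626906590287
-6 0.094 [ 512.8   93.8 -765.1] [array([ 996.6+306.3j,  182.8 -17.1j, -460.5-481.5j]), array([ 996.6-306.3j,  182.8 +17.1j, -460.5+481.5j])]
-6 0.096 [ 512.8   93.8 -765.1] [array([ 996.6+306.2j,  182.8 -17.1j, -460.5-481.2j]), array([ 996.6-306.2j,  182.8 +17.1j, -460.5+481.2j])]
plane [1281.   167.  -907.4] 0.7846636064760852 FL along x -0.03460265430872385
```

```bash
python3 - <<'E'
from h import *
d=grab("wrist");o=env.observe();T=o['position'];R=o['tool_rot']
f=lambda x,y:(100+x/2.3-.5,70+y/2.3-.5)
for off in (.064,.070,.074):
  Q=[]
  for c in [(357,153),(752,148)]:
    a,r=ray(d,*f(*c)); t=((T-a)@R[:,0]+off)/(r@R[:,0]);Q.append(a+t*r)
  print(off,(np.array(Q)*1000).round(1),np.linalg.norm(Q[0]-Q[1]))
s=grab("scene"); crop(s,190,140,260,190,8,"s6t")
E
```

```text
0.064 [[504.8 194.7 171.2]
 [606.9 204.4 152.5]] 0.10427409876783969
0.07 [[504.3 200.8 228. ]
 [566.  206.7 216.7]] 0.06303678435241859
0.074 [[503.9 204.9 265.9]
 [538.7 208.2 259.6]] 0.03554524140880464
```

View pics/s6t.png

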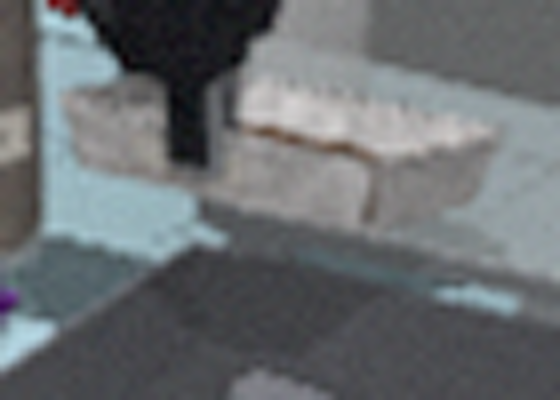

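```bash
python3 - <<'E'
from h import *
s=grab("scene");d=grab("wrist")
o=env.observe();T=o['position'];R=o['tool_rot']
c=lambda q:((q-[190,140]+.5)*8).round(0)
g=lambda x,y:(190+x/8-.5,140+y/8-.5)
ax=R[:,1];ay=R[:,0]
for tilt in (0,5,10,14):
  t=np.radians(tilt); ex=ax*np.cos(t)-np.array([0,0,np.sin(t)]); ez=np.array([0,0,np.cos(t)])+ax*np.sin(t)
  top=T+[0,0,.017]
  P={}
  for n,a,b in [('FL',-.004,.070),('FR',-.004,-.070),('BR',.092,-.070),('BL',.092,.070)]:
    p=top+ex*a+ay*b; P[n]=(c(proj(s,p)),c(proj(s,p-ez*.028)),(proj(d,p)-[100,70])*2.3)
  print(tilt,{k:[x.astype(int).tolist() for x in v] for k,v in P.items()})
E
```

```text
0 {'FL': [[38, 95], [43, 164], [334, 129]], 'FR': [[364, 164], [365, 237], [341, 665]], 'BR': [[493, 73], [493, 142], [692, 659]], 'BL': [[180, 12], [184, 78], [810, 133]]}
5 {'FL': [[38, 94], [39, 165], [334, 129]], 'FR': [[364, 163], [362, 238], [341, 666]], 'BR': [[492, 93], [489, 164], [677, 636]], 'BL': [[181, 32], [181, 99], [783, 130]]}
10 {'FL': [[38, 93], [35, 166], [334, 129]], 'FR': [[364, 163], [358, 239], [341, 667]], 'BR': [[491, 114], [485, 185], [661, 614]], 'BL': [[180, 51], [177, 120], [756, 127]]}
14 {'FL': [[38, 92], [32, 166], [335, 129]], 'FR': [[364, 162], [356, 239], [341, 668]], 'BR': [[489, 131], [481, 203], [648, 598]], 'BL': [[179, 67], [173, 136], [735, 125]]}
```

The tray's back edge sags about 12°. I'll level it with the wrist, then check again before lowering.

>>> apply_moves --plan '[{"tx": 1, "ty": 0, "tz": -10, "rx": 0.005, "ry": -0.05, "rz": 0, "jaw": -1}, {"tx": 2, "ty": 0, "tz": -25, "rx": 0.01, "ry": -0.1, "rz": 0, "jaw": -1}, {"tx": 2, "ty": 0, "tz": -40, "rx": 0.016, "ry": -0.15, "rz": 0, "jaw": -1}, {"tx": 2, "ty": 0, "tz": -60, "rx": 0.018, "ry": -0.18, "rz": 0, "jaw": -1}, {"tx": 2, "ty": 0, "tz": -70, "rx": 0.018, "ry": -0.18, "rz": 0, "jaw": -1}, {"tx": 2, "ty": 0, "tz": -70, "rx": 0.018, "ry": -0.18, "rz": 0, "jaw": -1}]'

```text
time_s: 6.15
position: [0.5124, 0.131, 0.1008]
tool_rot: [[-0.095, 0.979, 0.181], [0.996, 0.093, 0.016], [-0.002, 0.182, -0.983]]
ft_force: [-0.7, -0.3, -1.4]
grip_width: 0.0009
```

```bash
python3 - <<'E'
from h import *
o=env.observe();print(o['position'],o['tool_rot'].round(3),o['grip_width'],o['ft_force'])
s=grab("scene"); crop(s,170,130,270,210,7,"s7")
d=grab("wrist","w7")
E
```

```text
[0.51242602 0.13098679 0.1008077 ] [[-0.095  0.979  0.181]
 [ 0.996  0.093  0.016]
 [-0.002  0.182 -0.983]] 0.0009203698558697867 [-0.71369617 -0.25378554 -1.37088597]
```

View pics/s7.png

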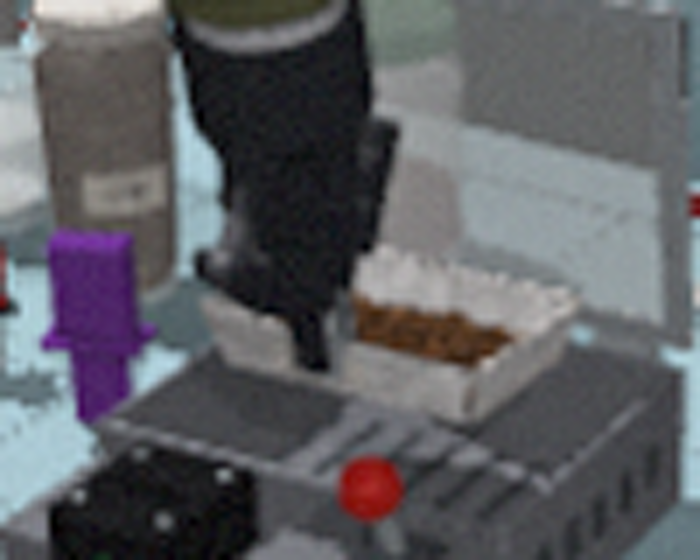

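View pics/w7.png

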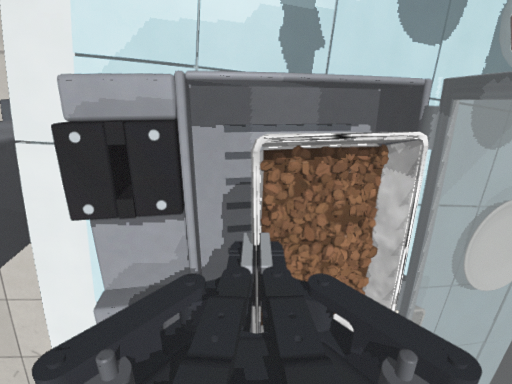

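The tray now lies parallel to the cooler's walls and level. I'll lower it.

>>> apply_moves --plan '[{"tx": 0, "ty": 0, "tz": -20, "rx": 0, "ry": 0, "rz": 0, "jaw": -1}, {"tx": 0, "ty": 0, "tz": -40, "rx": 0, "ry": 0, "rz": 0, "jaw": -1}, {"tx": 0, "ty": 0, "tz": -55, "rx": 0, "ry": 0, "rz": 0, "jaw": -1}, {"tx": 0, "ty": 0, "tz": -63, "rx": 0, "ry": 0, "rz": 0, "jaw": -1}, {"tx": 0, "ty": 0, "tz": -66, "rx": 0, "ry": 0, "rz": 0, "jaw": -1}, {"tx": 0, "ty": 0, "tz": -66, "rx": 0, "ry": 0, "rz": 0, "jaw": -1}]'

```text
time_s: 6.85
position: [0.514, 0.1311, 0.0367]
tool_rot: [[-0.095, 0.978, 0.186], [0.995, 0.094, 0.016], [-0.002, 0.186, -0.983]]
ft_force: [0.3, -0.5, -1.9]
grip_width: 0.001
```

```bash
python3 - <<'E'
from h import *
o=env.observe();print(o['position'],o['grip_width'],o['ft_force'])
s=grab("scene"); crop(s,150,130,270,220,6.5,"s8")
d=grab("wrist","w8")
E
```

```text
[0.51404046 0.13113583 0.03672407] 0.0010206016805510171 [ 0.27174828 -0.45729063 -1.90820404]
```

View pics/s8.png

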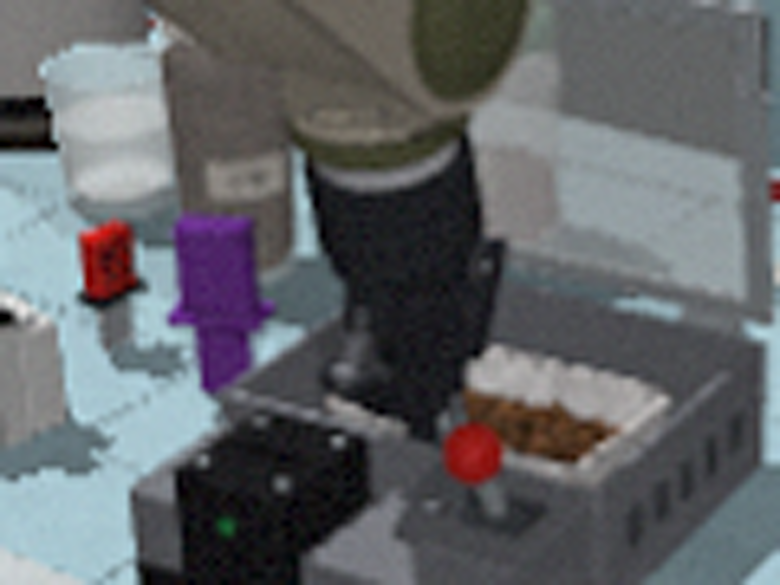

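View pics/w8.png

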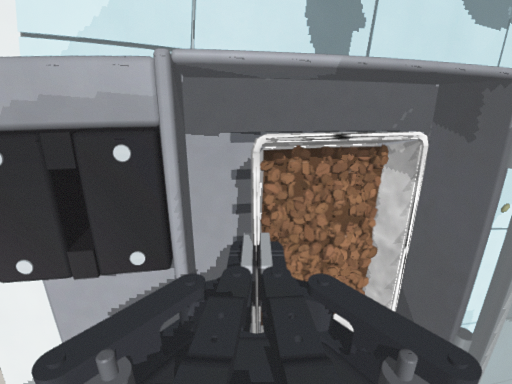

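Not touching yet. I'll lower in small steps.

>>> apply_moves --plan '[{"tx": 0, "ty": 0, "tz": -3, "rx": 0, "ry": 0, "rz": 0, "jaw": -1}, {"tx": 0, "ty": 0, "tz": -6, "rx": 0, "ry": 0, "rz": 0, "jaw": -1}, {"tx": 0, "ty": 0, "tz": -9, "rx": 0, "ry": 0, "rz": 0, "jaw": -1}, {"tx": 0, "ty": 0, "tz": -9, "rx": 0, "ry": 0, "rz": 0, "jaw": -1}]'

```text
time_s: 7.35
position: [0.5166, 0.1312, 0.0302]
tool_rot: [[-0.095, 0.977, 0.194], [0.996, 0.093, 0.016], [-0.002, 0.194, -0.981]]
ft_force: [2.4, 0.6, 12.0]
grip_width: 0.001
```

>>> apply_moves --plan '[{"tx": 0, "ty": 0, "tz": 0, "rx": 0, "ry": 0, "rz": 0, "jaw": -0.8}, {"tx": 0, "ty": 0, "tz": 0, "rx": 0, "ry": 0, "rz": 0, "jaw": -0.6}, {"tx": 0, "ty": 0, "tz": 0, "rx": 0, "ry": 0, "rz": 0, "jaw": -0.55}, {"tx": 0, "ty": 0, "tz": 0, "rx": 0, "ry": 0, "rz": 0, "jaw": -0.55}]' --grip_force 40

```text
time_s: 7.75
position: [0.5217, 0.1313, 0.0336]
tool_rot: [[-0.094, 0.974, 0.207], [0.996, 0.093, 0.016], [-0.003, 0.207, -0.978]]
ft_force: [7.8, 2.1, 17.4]
grip_width: 0.019
```

```bash
python3 - <<'E'
from h import *
o=env.observe();print(o['position'],o['grip_width'],o['ft_force'])
d=grab("wrist","w9")
E
```

```text
[0.52166571 0.13133247 0.03364185] 0.018987649775759306 [ 7.81892489  2.10668552 17.38894132]
```

View pics/w9.png

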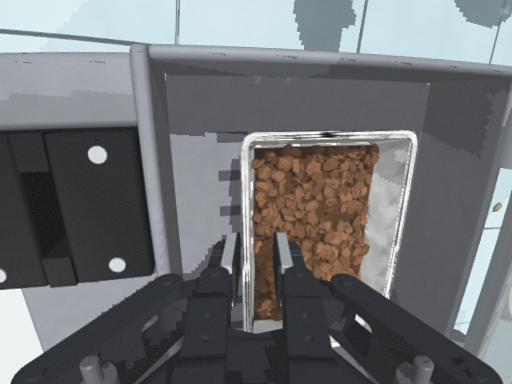

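>>> apply_moves --plan '[{"tx": 0, "ty": 0, "tz": 8, "rx": 0, "ry": 0, "rz": 0, "jaw": -0.55}, {"tx": 0, "ty": 0, "tz": 20, "rx": 0, "ry": 0, "rz": 0, "jaw": -0.55}, {"tx": 0, "ty": 0, "tz": 40, "rx": 0, "ry": 0, "rz": 0, "jaw": -0.55}, {"tx": -5, "ty": 0, "tz": 70, "rx": 0, "ry": 0.05, "rz": 0, "jaw": -0.55}, {"tx": -20, "ty": 0, "tz": 110, "rx": 0, "ry": 0.12, "rz": 0, "jaw": -0.55}, {"tx": -40, "ty": 0, "tz": 150, "rx": -0.016, "ry": 0.2, "rz": 0, "jaw": -0.55}, {"tx": -80, "ty": 0, "tz": 180, "rx": -0.016, "ry": 0.2, "rz": 0, "jaw": -0.55}, {"tx": -110, "ty": 0, "tz": 200, "rx": -0.016, "ry": 0.2, "rz": 0, "jaw": -0.55}, {"tx": -120, "ty": 0, "tz": 200, "rx": -0.016, "ry": 0.2, "rz": 0, "jaw": -0.55}]'

```text
time_s: 8.7
position: [0.4002, 0.1316, 0.2362]
tool_rot: [[-0.095, 0.995, 0.013], [0.995, 0.095, 0.001], [-0.001, 0.013, -1.0]]
ft_force: [-0.5, -0.2, 0.1]
grip_width: 0.0192
```

```bash
python3 - <<'E'
from h import *
o=env.observe();print(o['position'],o['tool_rot'].round(3),o['grip_width'],o['ft_force'])
d=grab("wrist","w10")
d=grab("scene"); crop(d,120,80,330,260,3.5,"s10")
d=grab("top"); crop(d,120,120,340,260,3.5,"t10")
E
```

```text
[0.40020688 0.13156663 0.2361681 ] [[-0.095  0.995  0.013]
 [ 0.995  0.095  0.001]
 [-0.001  0.013 -1.   ]] 0.019182328361270158 [-0.47079924 -0.23858946  0.11039994]
```

View pics/w10.png

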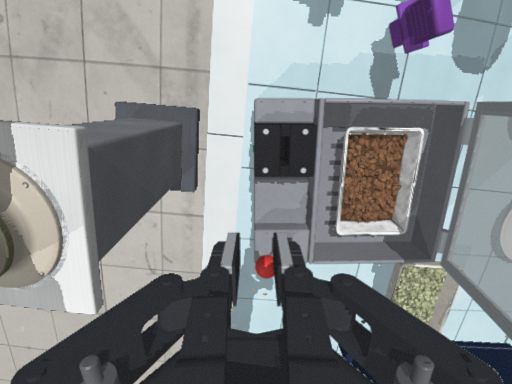

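View pics/s10.png

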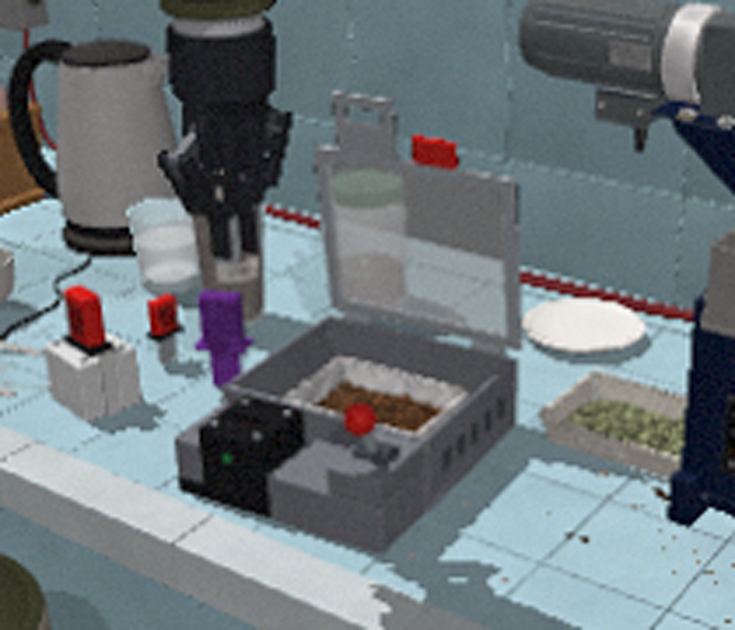

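View pics/t10.png

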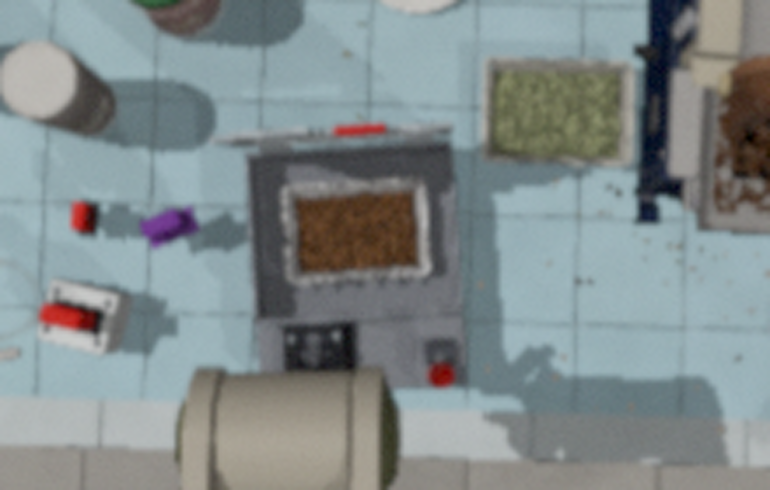

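The tray lies flat in the bay in all three views, at wrist (382,180). Next I'll measure the lid tab and lug, and the clearance to the motor behind.

```bash
python3 - <<'E'
from h import *
t=grab("top");s=grab("scene")
crop(t,200,50,330,170,6,"t11");crop(s,200,60,360,180,5,"s11")
E
```

```text
(no output)
```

View pics/t11.png

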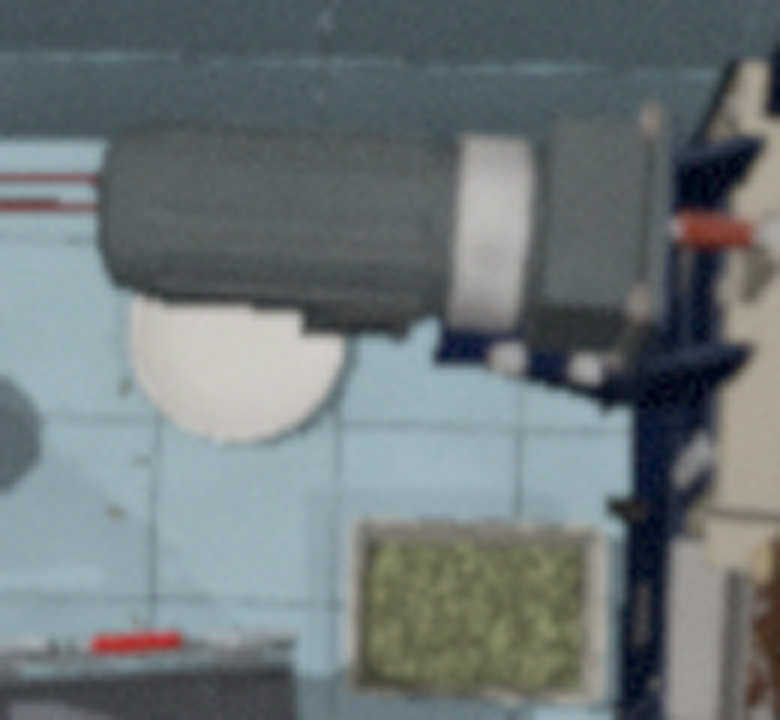

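View pics/s11.png

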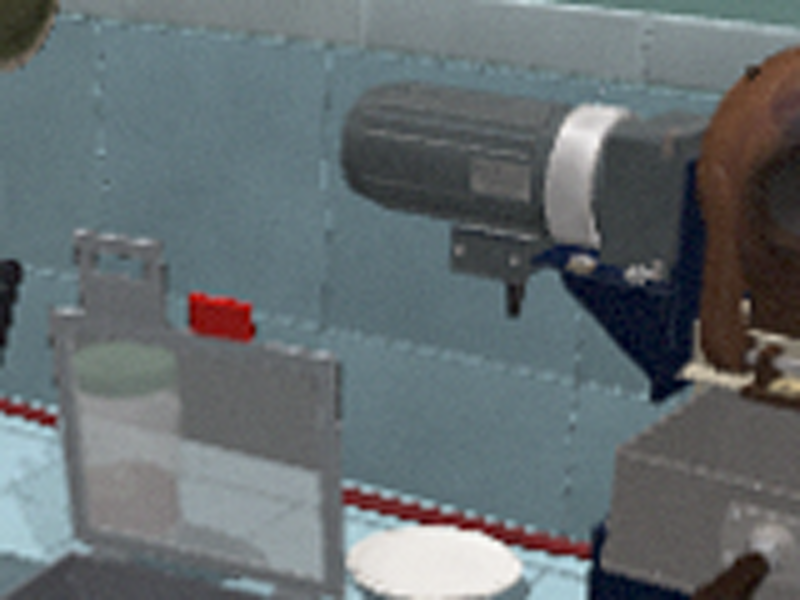

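```bash
python3 - <<'E'
from h import *
t=grab("top");s=grab("scene")
f=lambda x,y:(200+x/6-.5,50+y/6-.5); g=lambda x,y:(200+x/5-.5,60+y/5-.5)
for n,a,b in [('motor left end',(105,215),(348,140)),('motor front face left low',(130,290),(390,205)),('tabL',(93,645),(190,305)),('tabR',(182,640),(253,315)),('lid topR',(293,645),(340,355)),('tabmid',(137,642),(221,305))]:
    p,e=tri(t,f(*a),s,g(*b));print(n,(p*1000).round(1),round(e*1000,1))
E
```

```text
motor left end [815.  130.8 326.6] 7.7
motor front face left low [801.4 108.  287.7] 24.7
tabL [628.3 132.8 261.1] 0.0
tabR [632.1  89.5 261.5] 0.6
lid topR [635.1  33.5 246.1] 6.5
tabmid [630.  111.1 264.5] 0.3
```

The tab centre is near (630, 111, 261), which puts the lid at about 1.47 rad. The motor starts at x>0.76, so there's room. I'll go over the lid with closed fingers to just behind the tab.

>>> apply_moves --plan '[{"tx": 0, "ty": 0, "tz": 50, "rx": 0, "ry": 0, "rz": 0, "jaw": -1}, {"tx": 30, "ty": -5, "tz": 90, "rx": 0, "ry": 0.013, "rz": 0, "jaw": -1}, {"tx": 70, "ty": -10, "tz": 110, "rx": 0, "ry": 0.013, "rz": 0, "jaw": -1}, {"tx": 115, "ty": -15, "tz": 110, "rx": 0, "ry": 0.013, "rz": 0, "jaw": -1}, {"tx": 160, "ty": -18, "tz": 110, "rx": 0, "ry": 0.013, "rz": 0, "jaw": -1}, {"tx": 205, "ty": -20, "tz": 110, "rx": 0, "ry": 0.013, "rz": 0, "jaw": -1}, {"tx": 245, "ty": -21, "tz": 110, "rx": 0, "ry": 0.013, "rz": 0, "jaw": -1}, {"tx": 262, "ty": -21, "tz": 108, "rx": 0, "ry": 0.013, "rz": 0, "jaw": -1}, {"tx": 265, "ty": -21, "tz": 100, "rx": 0, "ry": 0.013, "rz": 0, "jaw": -1}, {"tx": 265, "ty": -21, "tz": 90, "rx": 0, "ry": 0.013, "rz": 0, "jaw": -1}, {"tx": 265, "ty": -21, "tz": 80, "rx": 0, "ry": 0.013, "rz": 0, "jaw": -1}]'

```text
time_s: 10.15
position: [0.6665, 0.1103, 0.3118]
tool_rot: [[-0.095, 0.995, -0.007], [0.996, 0.095, 0.0], [0.001, -0.007, -1.0]]
ft_force: [0.3, -0.5, -0.4]
grip_width: -0.0003
```

```bash
python3 - <<'E'
from h import *
o=env.observe();print(o['position'],o['tool_rot'].round(3),o['grip_width'],o['ft_force'],o['q'].round(1))
d=grab("wrist","w12")
d=grab("scene"); crop(d,150,40,350,190,3.9,"s12")
E
```

```text
[0.66649296 0.11034256 0.31181245] [[-0.095  0.995 -0.007]
 [ 0.996  0.095  0.   ]
 [ 0.001 -0.007 -1.   ]] -0.00029927628038883006 [ 0.33275739 -0.54194067 -0.37789042] [ -0.6  34.2  40.3   0.  106.   -6. ]
```

View pics/w12.png

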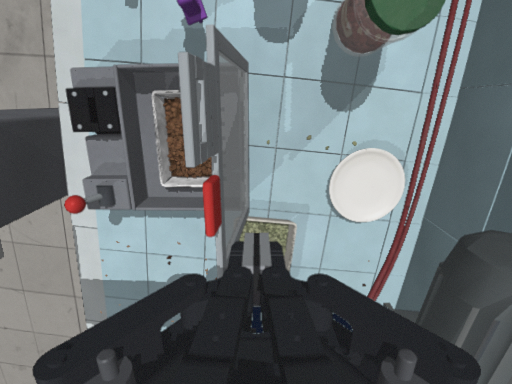

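View pics/s12.png

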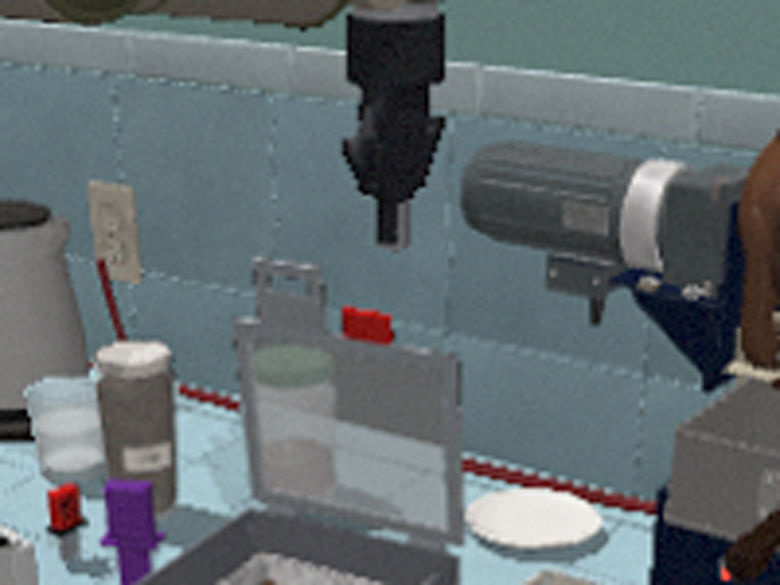

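The tip is behind the tab: in the wrist picture the tab is at u≈212 and the fingers at u≈257. I'll lower behind it and start pushing along the arc.

>>> apply_moves --plan '[{"tx": 0, "ty": 0, "tz": -30, "rx": 0, "ry": 0, "rz": 0, "jaw": -1}, {"tx": 0, "ty": 0, "tz": -60, "rx": 0, "ry": 0, "rz": 0, "jaw": -1}, {"tx": -10, "ty": -1, "tz": -63, "rx": 0, "ry": 0, "rz": 0, "jaw": -1}, {"tx": -25, "ty": -2, "tz": -63, "rx": 0, "ry": 0, "rz": 0, "jaw": -1}, {"tx": -40, "ty": -4, "tz": -64, "rx": 0, "ry": 0, "rz": 0, "jaw": -1}, {"tx": -55, "ty": -5, "tz": -66, "rx": 0, "ry": 0, "rz": 0, "jaw": -1}]'

```text
time_s: 10.85
position: [0.6102, 0.1054, 0.2463]
tool_rot: [[-0.095, 0.995, -0.007], [0.996, 0.095, 0.0], [0.001, -0.007, -1.0]]
ft_force: [1.1, -0.8, -0.8]
grip_width: -0.0002
```

```bash
python3 - <<'E'
from h import *
o=env.observe();print(o['position'],o['ft_force'])
d=grab("wrist","w13")
d=grab("scene"); crop(d,150,40,350,190,3.9,"s13")
E
```

```text
[0.61017244 0.10536543 0.24630706] [ 1.06712038 -0.77052981 -0.75081242]
```

View pics/w13.png

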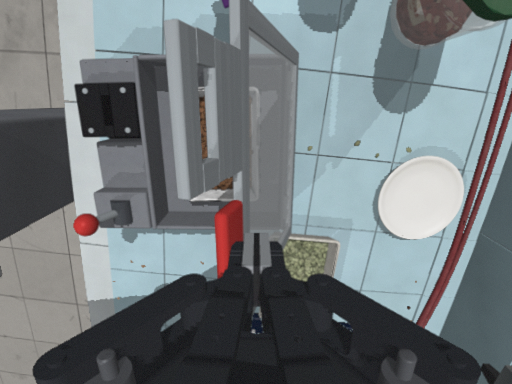

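View pics/s13.png

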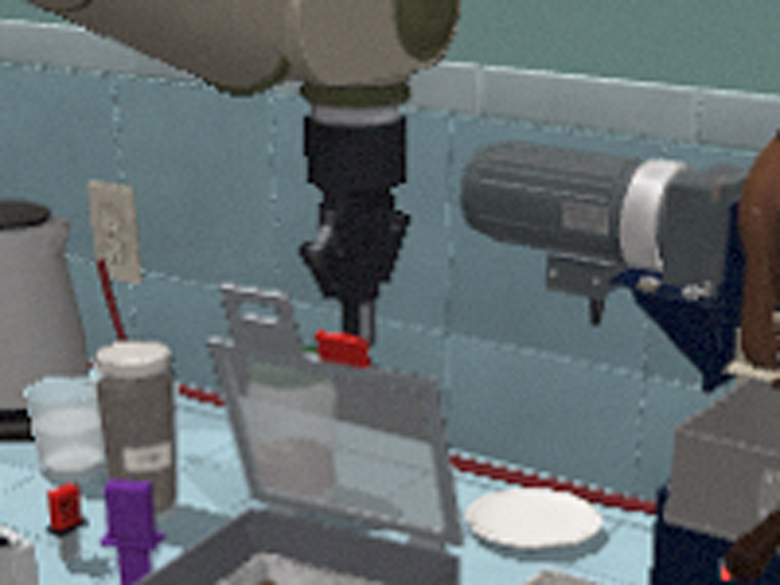

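>>> apply_moves --plan '[{"tx": -14, "ty": -1.5, "tz": -4, "rx": 0, "ry": 0, "rz": 0, "jaw": -1}, {"tx": -28, "ty": -3, "tz": -10, "rx": 0, "ry": 0, "rz": 0, "jaw": -1}, {"tx": -44, "ty": -4.5, "tz": -18, "rx": 0, "ry": 0, "rz": 0, "jaw": -1}, {"tx": -60, "ty": -6, "tz": -28, "rx": 0, "ry": 0, "rz": 0, "jaw": -1}, {"tx": -74, "ty": -7, "tz": -39, "rx": 0, "ry": 0, "rz": 0, "jaw": -1}, {"tx": -88, "ty": -8.5, "tz": -52, "rx": 0, "ry": 0, "rz": 0, "jaw": -1}, {"tx": -100, "ty": -9.5, "tz": -66, "rx": 0, "ry": 0, "rz": 0, "jaw": -1}, {"tx": -110, "ty": -10.5, "tz": -81, "rx": 0, "ry": 0, "rz": 0, "jaw": -1}, {"tx": -120, "ty": -11.5, "tz": -97, "rx": 0, "ry": 0, "rz": 0, "jaw": -1}, {"tx": -130, "ty": -12.5, "tz": -114, "rx": 0, "ry": 0, "rz": 0, "jaw": -1}, {"tx": -135, "ty": -13, "tz": -126, "rx": 0, "ry": 0, "rz": 0, "jaw": -1}, {"tx": -140, "ty": -13.5, "tz": -138, "rx": 0, "ry": 0, "rz": 0, "jaw": -1}]'

```text
time_s: 12.15
position: [0.47, 0.0921, 0.1088]
tool_rot: [[-0.095, 0.995, -0.007], [0.995, 0.095, 0.0], [0.001, -0.007, -1.0]]
ft_force: [1.1, 0.1, 0.2]
grip_width: 0.0002
```

```bash
python3 - <<'E'
from h import *
o=env.observe();print(o['position'],o['ft_force'])
d=grab("wrist","w14")
d=grab("scene"); crop(d,120,80,320,230,3.9,"s14")
E
```

```text
[0.46998866 0.09208177 0.10877435] [1.11763121 0.13456661 0.22659293]
```

View pics/w14.png

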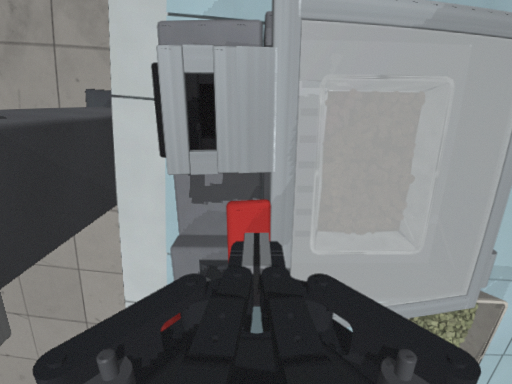

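View pics/s14.png

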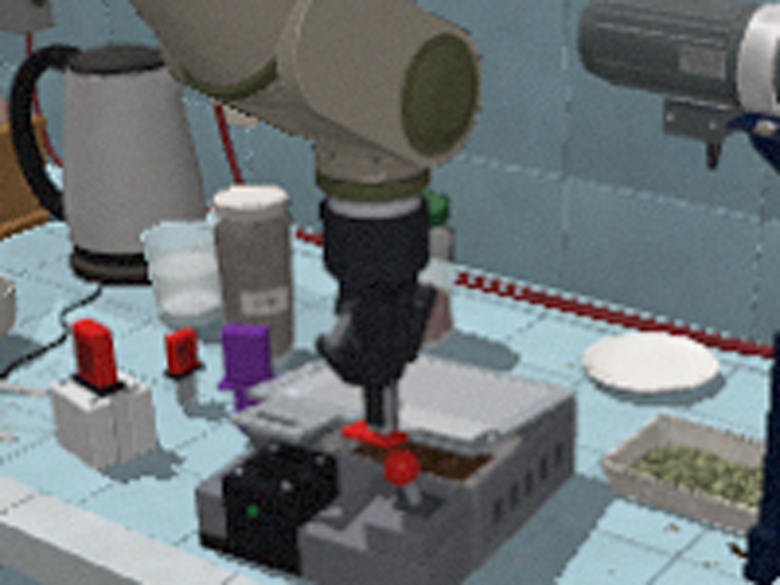

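>>> apply_moves --plan '[{"tx": -2, "ty": 0, "tz": -10, "rx": 0, "ry": 0, "rz": 0, "jaw": -1}, {"tx": -3, "ty": 0, "tz": -20, "rx": 0, "ry": 0, "rz": 0, "jaw": -1}, {"tx": -4, "ty": 0, "tz": -27, "rx": 0, "ry": 0, "rz": 0, "jaw": -1}, {"tx": -4, "ty": 0, "tz": -32, "rx": 0, "ry": 0, "rz": 0, "jaw": -1}, {"tx": -4, "ty": 0, "tz": -35, "rx": 0, "ry": 0, "rz": 0, "jaw": -1}, {"tx": -4, "ty": 0, "tz": -35, "rx": 0, "ry": 0, "rz": 0, "jaw": -1}]'

```text
time_s: 12.85
position: [0.4651, 0.0921, 0.0781]
tool_rot: [[-0.096, 0.995, -0.007], [0.995, 0.096, -0.0], [0.0, -0.007, -1.0]]
ft_force: [-21.0, -1.3, 67.1]
grip_width: 0.0001
```

The lid met its stop at z≈78 mm. I'll back off and look at the slot from above.

>>> apply_moves --plan '[{"tx": 0, "ty": 0, "tz": 20, "rx": 0, "ry": 0, "rz": 0, "jaw": -1}, {"tx": -10, "ty": 5, "tz": 60, "rx": 0, "ry": -0.007, "rz": 0, "jaw": -1}, {"tx": -25, "ty": 15, "tz": 80, "rx": 0, "ry": -0.007, "rz": 0, "jaw": 0}, {"tx": -35, "ty": 25, "tz": 80, "rx": 0, "ry": -0.007, "rz": 0, "jaw": 0}, {"tx": -35, "ty": 25, "tz": 80, "rx": 0, "ry": -0.007, "rz": 0, "jaw": 0}, {"tx": -35, "ty": 25, "tz": 80, "rx": 0, "ry": -0.007, "rz": 0, "jaw": 0}]'

```text
time_s: 13.45
position: [0.4299, 0.1172, 0.1571]
tool_rot: [[-0.096, 0.995, -0.001], [0.995, 0.096, -0.001], [-0.0, -0.001, -1.0]]
ft_force: [0.2, 0.6, -0.2]
grip_width: 0.0428
```

```bash
python3 - <<'E'
from h import *
o=env.observe();print(o['position'],o['tool_rot'].round(4),o['ft_force'])
d=grab("wrist","w15");print(d["world_from_camera"].round(4).tolist())
d=grab("scene"); crop(d,120,80,320,230,3.9,"s15")
E
```

```text
[0.42994786 0.11715881 0.15708429] [[-9.630e-02  9.953e-01 -1.200e-03]
 [ 9.953e-01  9.630e-02 -6.000e-04]
 [-4.000e-04 -1.300e-03 -1.000e+00]] [ 0.24750626  0.61485521 -0.22074068]
[[0.9953, -0.0925, -0.0277, 0.4235], [0.0965, 0.9471, 0.3062, 0.1961], [-0.0021, -0.3074, 0.9516, 0.3007], [0.0, 0.0, 0.0, 1.0]]
```

View pics/w15.png

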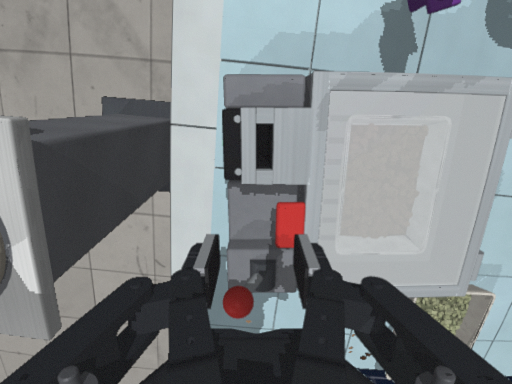

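View pics/s15.png

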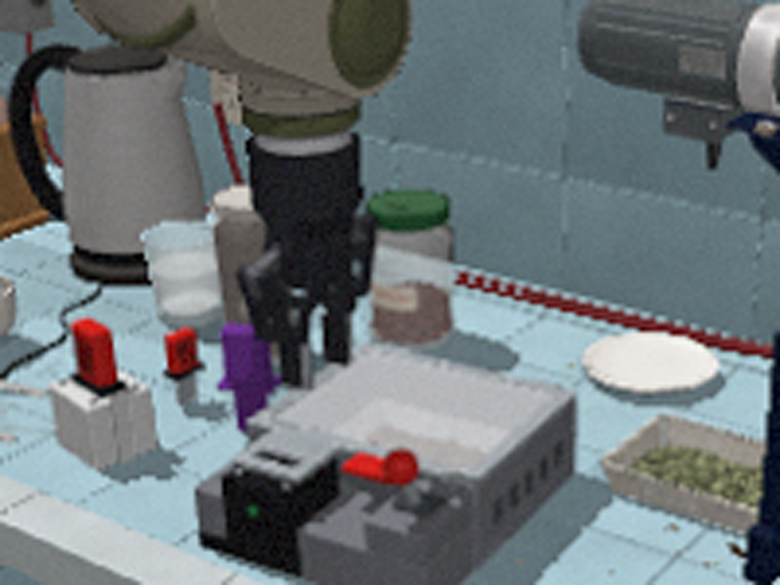

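The lid is shut and the lug slot shows at (264,146). I'll measure it by mask.

```bash
python3 - <<'E'
from h import *
d=grab("wrist")
crop(d,210,95,330,205,6,"w15s")
im=cv2.cvtColor(d["image"],cv2.COLOR_RGB2GRAY)
roi=cv2.resize(im[110:185,247:285],None,fx=4,fy=4,interpolation=cv2.INTER_CUBIC)
m=(roi<70).astype(np.uint8)
cs,_=cv2.findContours(m,0,1)
c=max(cs,key=cv2.contourArea);r=cv2.minAreaRect(c);print(r,cv2.contourArea(c))
f=lambda p:onz(d,247+(p[0]+.5)/4-.5,110+(p[1]+.5)/4-.5,.078)
B=np.array([f(p) for p in cv2.boxPoints(r)])*1000
print(B.round(1),B.mean(0))
for i in range(4):
  e=B[(i+1)%4]-B[i];print(np.linalg.norm(e),np.degrees(np.arctan2(e[1],e[0])))
E
```

```text
((68.19245910644531, 143.48562622070312), (66.3036880493164, 179.68145751953125), 0.6295986175537109) 11412.5
[[427.3 146.1  78. ]
 [424.3 182.4  78. ]
 [437.4 183.5  78. ]
 [441.1 147.3  78. ]] [432.52089589 164.85748101  78.        ]
36.3912102981696 94.81208905654316
13.143588418951005 4.9274441989122515
36.4036186363803 -84.1793518175995
13.78434391334951 -175.10605220189197
```

View pics/w15s.png

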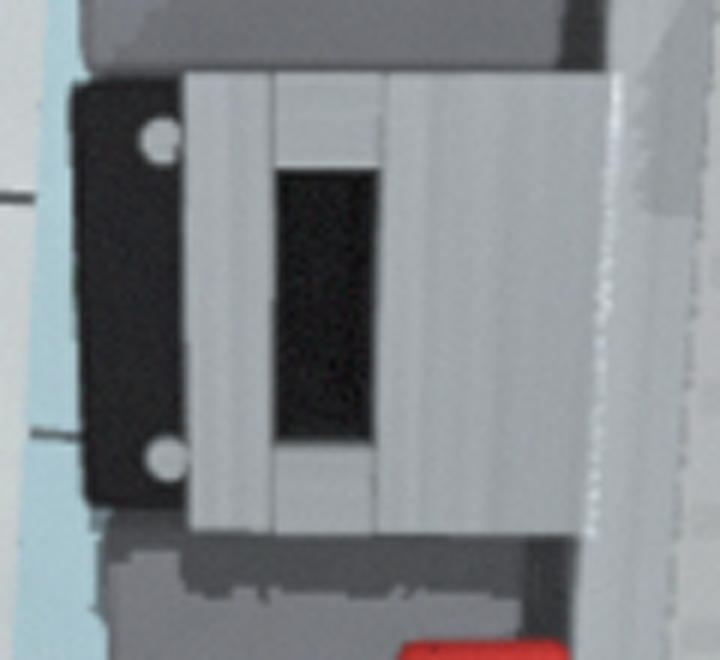

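The slot centre is about (432.5, 164.9) with yaw ≈5.2°, and its size matches. Next I'll look at the key from the same relative viewpoint.

>>> apply_moves --plan '[{"tx": 4, "ty": 35, "tz": 20, "rx": 0, "ry": 0, "rz": -0.04, "jaw": 0.2}, {"tx": 9, "ty": 75, "tz": 40, "rx": 0, "ry": 0, "rz": -0.08, "jaw": 0.2}, {"tx": 14, "ty": 120, "tz": 40, "rx": 0, "ry": 0, "rz": -0.12, "jaw": 0.2}, {"tx": 20, "ty": 165, "tz": 40, "rx": 0, "ry": 0, "rz": -0.17, "jaw": 0.2}, {"tx": 26, "ty": 205, "tz": 40, "rx": 0, "ry": 0, "rz": -0.21, "jaw": 0.2}, {"tx": 29, "ty": 229, "tz": 40, "rx": 0, "ry": 0, "rz": -0.236, "jaw": 0.2}, {"tx": 29, "ty": 229, "tz": 40, "rx": 0, "ry": 0, "rz": -0.236, "jaw": 0.2}, {"tx": 29, "ty": 229, "tz": 40, "rx": 0, "ry": 0, "rz": -0.236, "jaw": 0.2}]'

```text
time_s: 14.4
position: [0.4594, 0.3455, 0.1962]
tool_rot: [[0.139, 0.99, -0.003], [0.99, -0.139, -0.001], [-0.002, -0.003, -1.0]]
ft_force: [-0.4, -0.8, 0.8]
grip_width: 0.0513
```

```bash
python3 - <<'E'
from h import *
o=env.observe();print(o['position'],o['tool_rot'].round(4),o['ft_force'])
d=grab("wrist","w16");
crop(d,180,80,350,220,4.6,"w16k")
E
```

```text
[0.45941387 0.34552566 0.19621625] [[ 0.1392  0.9903 -0.0027]
 [ 0.9903 -0.1392 -0.0012]
 [-0.0016 -0.0025 -1.    ]] [-0.42122642 -0.78381906  0.75613753]
```

View pics/w16.png

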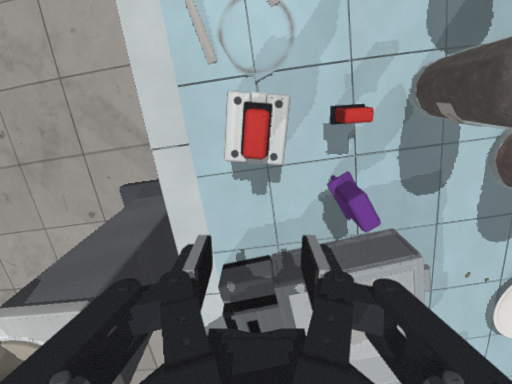

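View pics/w16k.png

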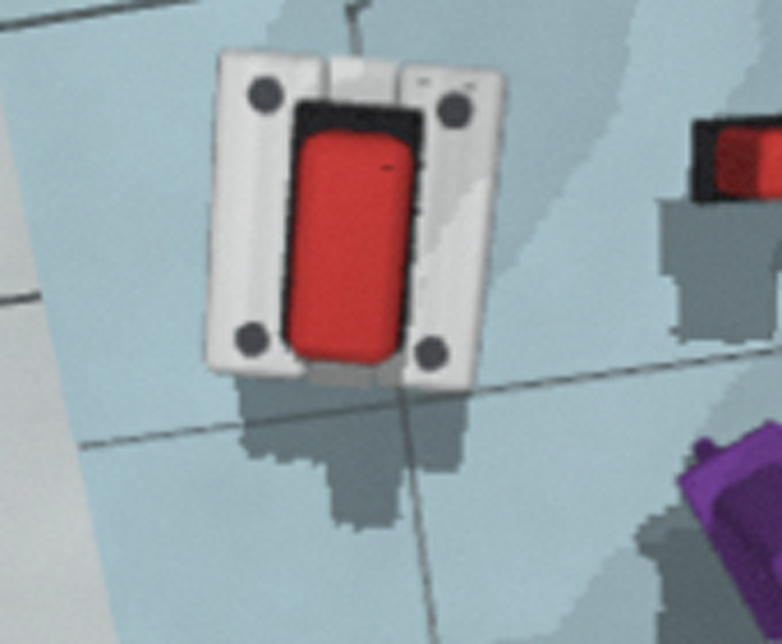

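The wrist picture shows the red handle at (256,134) on its block. I'll measure the handle, the flange and the block.

```bash
python3 - <<'E'
from h import *
d=grab("wrist");im=d["image"]
hsv=cv2.cvtColor(im,cv2.COLOR_RGB2HSV)
def rect(mask,z,n):
    k=4; big=cv2.resize((mask*255).astype(np.uint8),None,fx=k,fy=k,interpolation=cv2.INTER_LINEAR)
    cs,_=cv2.findContours((big>127).astype(np.uint8),0,1)
    c=max(cs,key=cv2.contourArea)
    P=np.array([onz(d,(x+.5)/k-.5,(y+.5)/k-.5,z)[:2]*1000 for x,y in c[:,0]],np.float32)
    r=cv2.minAreaRect(P);print(n,r); return r
win=np.zeros(im.shape[:2],bool);win[85:172,218:300]=1
red=((hsv[...,0]<8)|(hsv[...,0]>172))&(hsv[...,1]>140)&(hsv[...,2]>120)&win
rect(red,.116,'red top')
g=lambda x,y:(180+(x+.5)/4.6-.5,80+(y+.5)/4.6-.5)
for n,x,y,z in [('blk1',220,50,.06),('blk2',506,70,.06),('blk3',475,390,.06),('blk4',205,370,.06),('fl1',296,102,.066),('fl2',424,110,.066)]:
    print(n,(onz(d,*g(x,y),z)*1000).round(1))
o=env.observe();T=o['position'];R=o['tool_rot']
print('tcp proj',proj(d,T),proj(d,T-R[:,2]*.019))
E
```

```text
red top ((467.24169921875, 402.2598876953125), (39.56126403808594, 19.24988555908203), 77.5653076171875)
blk1 [445.3 441.1  60. ]
blk2 [504.4 428.7  60. ]
blk3 [490.2 361.2  60. ]
blk4 [430.4 374.3  60. ]
fl1 [459.8 428.4  66. ]
fl2 [486.  423.1  66. ]
tcp proj [255.06721985 247.00506301] [254.88753207 264.85708897]
```

```bash
python3 - <<'E'
import cv2
im=cv2.imread("pics/w14.png")[215:295,215:300]
cv2.imwrite("pics/w14z.png",cv2.resize(im,None,fx=8,fy=7,interpolation=cv2.INTER_NEAREST))
im=cv2.imread("pics/w12.png")[215:295,215:300]
cv2.imwrite("pics/w12z.png",cv2.resize(im,None,fx=8,fy=7,interpolation=cv2.INTER_NEAREST))
E
```

View pics/w14z.png

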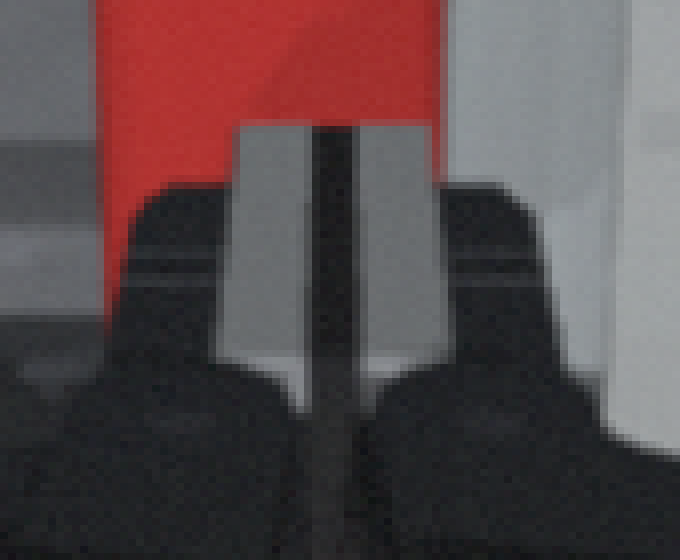

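View pics/w12z.png

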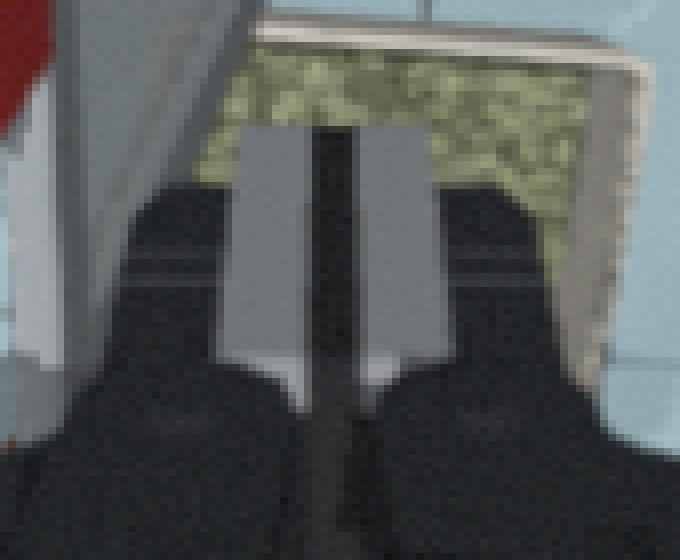

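>>> apply_moves --plan '[{"tx": 4, "ty": 30, "tz": 0, "rx": 0, "ry": 0, "rz": -0.04, "jaw": 0.2}, {"tx": 7, "ty": 56.8, "tz": -10, "rx": 0, "ry": 0, "rz": -0.075, "jaw": 0.2}, {"tx": 7, "ty": 56.8, "tz": -40, "rx": 0.001, "ry": -0.003, "rz": -0.075, "jaw": 0.2}, {"tx": 7, "ty": 56.8, "tz": -75, "rx": 0.001, "ry": -0.003, "rz": -0.075, "jaw": 0.2}, {"tx": 7, "ty": 56.8, "tz": -105, "rx": 0.001, "ry": -0.003, "rz": -0.075, "jaw": 0.2}, {"tx": 7, "ty": 56.8, "tz": -120, "rx": 0.001, "ry": -0.003, "rz": -0.075, "jaw": 0.2}, {"tx": 7, "ty": 56.8, "tz": -122, "rx": 0.001, "ry": -0.003, "rz": -0.075, "jaw": 0.2}, {"tx": 7, "ty": 56.8, "tz": -122, "rx": 0.001, "ry": -0.003, "rz": -0.075, "jaw": 0.2}]'

```text
time_s: 15.3
position: [0.467, 0.4009, 0.0753]
tool_rot: [[0.216, 0.976, 0.001], [0.976, -0.216, 0.0], [0.001, 0.001, -1.0]]
ft_force: [-0.4, 0.4, 0.6]
grip_width: 0.051
```

```bash
python3 - <<'E'
from h import *
o=env.observe();print(o['position'],o['tool_rot'].round(4),o['ft_force'])
d=grab("wrist","w17");T=o['position'];R=o['tool_rot']
print(proj(d,T+R[:,0]*.011))
E
```

```text
[0.46701505 0.40092444 0.07532035] [[ 2.156e-01  9.765e-01  1.200e-03]
 [ 9.765e-01 -2.156e-01  3.000e-04]
 [ 5.000e-04  1.100e-03 -1.000e+00]] [-0.39035919  0.35684901  0.6139572 ]
[254.93496976 229.58456323]
```

View pics/w17.png

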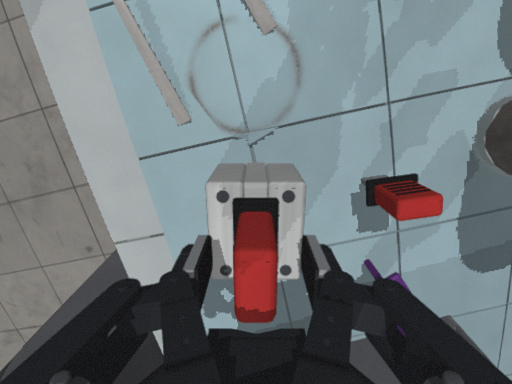

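The handle is centred between the pads at u≈256. I'll close and lift.

>>> apply_moves --plan '[{"tx": -0.3, "ty": 1.5, "tz": 0, "rx": 0, "ry": 0, "rz": 0, "jaw": -0.2}, {"tx": -0.3, "ty": 1.5, "tz": 0, "rx": 0, "ry": 0, "rz": 0, "jaw": -0.6}, {"tx": -0.3, "ty": 1.5, "tz": 0, "rx": 0, "ry": 0, "rz": 0, "jaw": -1}, {"tx": -0.3, "ty": 1.5, "tz": 0, "rx": 0, "ry": 0, "rz": 0, "jaw": -1}, {"tx": -0.3, "ty": 1.5, "tz": 0, "rx": 0, "ry": 0, "rz": 0, "jaw": -1}, {"tx": -0.3, "ty": 1.5, "tz": 0, "rx": 0, "ry": 0, "rz": 0, "jaw": -1}]' --grip_force 80

```text
time_s: 15.95
position: [0.4674, 0.4031, 0.0772]
tool_rot: [[0.215, 0.977, 0.004], [0.977, -0.215, 0.002], [0.003, 0.004, -1.0]]
ft_force: [-0.5, 0.2, 6.2]
grip_width: 0.0194
```

>>> apply_moves --plan '[{"tx": 0, "ty": 0, "tz": 10, "rx": 0, "ry": 0, "rz": 0, "jaw": -1}, {"tx": 0, "ty": 0, "tz": 30, "rx": 0, "ry": 0, "rz": 0, "jaw": -1}, {"tx": 0, "ty": 0, "tz": 60, "rx": 0, "ry": 0, "rz": 0, "jaw": -1}, {"tx": 0, "ty": 0, "tz": 90, "rx": 0, "ry": 0, "rz": 0, "jaw": -1}, {"tx": 0, "ty": 0, "tz": 105, "rx": 0, "ry": 0, "rz": 0, "jaw": -1}, {"tx": 0, "ty": 0, "tz": 105, "rx": 0, "ry": 0, "rz": 0, "jaw": -1}, {"tx": 0, "ty": 0, "tz": 105, "rx": 0, "ry": 0, "rz": 0, "jaw": -1}]'

```text
time_s: 16.65
position: [0.4671, 0.4029, 0.1818]
tool_rot: [[0.215, 0.977, 0.004], [0.977, -0.215, 0.002], [0.003, 0.003, -1.0]]
ft_force: [0.1, 0.8, -1.1]
grip_width: 0.0195
```

```bash
python3 - <<'E'
from h import *
o=env.observe();print(o['position'],o['tool_rot'].round(4),o['grip_width'],o['ft_force'])
d=grab("wrist","w18")
crop(d,180,180,330,330,4,"w18k")
d=grab("scene"); crop(d,80,80,230,220,4,"s18")
E
```

```text
[0.46706496 0.40290616 0.18183859] [[ 0.2152  0.9766  0.0037]
 [ 0.9766 -0.2152  0.0018]
 [ 0.0026  0.0032 -1.    ]] 0.019497918672155744 [ 0.11950324  0.81715463 -1.07698104]
```

View pics/w18k.png

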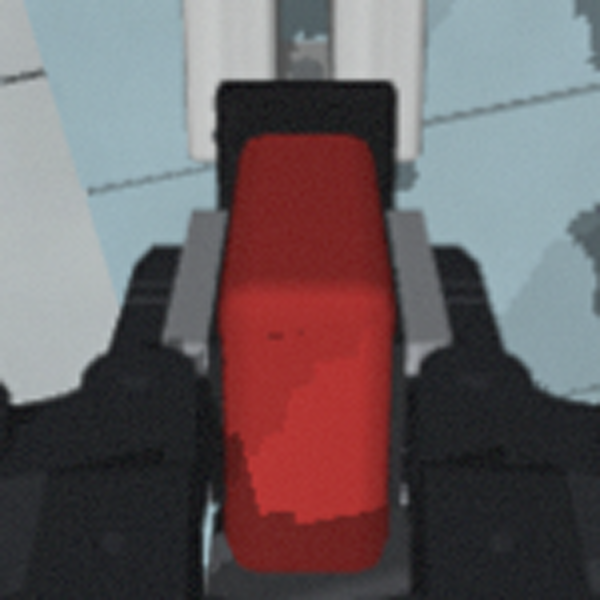

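View pics/s18.png

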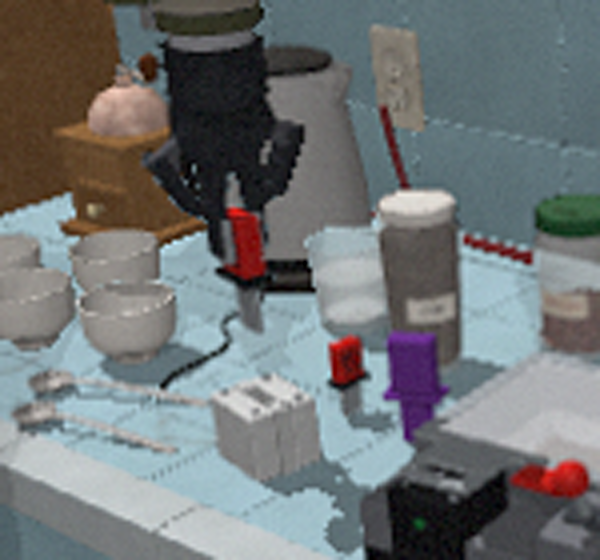

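The key is vertical in the grip. I'll carry it to above the lug slot.

>>> apply_moves --plan '[{"tx": -5, "ty": -25, "tz": 5, "rx": 0, "ry": 0, "rz": 0.04, "jaw": -1}, {"tx": -10, "ty": -65, "tz": 8, "rx": 0, "ry": 0, "rz": 0.09, "jaw": -1}, {"tx": -16, "ty": -105, "tz": 8, "rx": 0, "ry": 0, "rz": 0.15, "jaw": -1}, {"tx": -22, "ty": -145, "tz": 8, "rx": 0, "ry": 0, "rz": 0.2, "jaw": -1}, {"tx": -28, "ty": -185, "tz": 8, "rx": 0, "ry": 0, "rz": 0.25, "jaw": -1}, {"tx": -33, "ty": -220, "tz": 3, "rx": 0, "ry": 0, "rz": 0.29, "jaw": -1}, {"tx": -35.5, "ty": -237.3, "tz": -5, "rx": 0, "ry": 0, "rz": 0.309, "jaw": -1}, {"tx": -35.5, "ty": -237.3, "tz": -15, "rx": 0, "ry": 0, "rz": 0.309, "jaw": -1}, {"tx": -35.5, "ty": -237.3, "tz": -20, "rx": 0, "ry": 0, "rz": 0.309, "jaw": -1}, {"tx": -35.5, "ty": -237.3, "tz": -20, "rx": 0, "ry": 0, "rz": 0.309, "jaw": -1}, {"tx": -35.5, "ty": -237.3, "tz": -20, "rx": 0, "ry": 0, "rz": 0.309, "jaw": -1}]'

```text
time_s: 17.85
position: [0.4315, 0.1663, 0.1608]
tool_rot: [[-0.093, 0.996, 0.002], [0.996, 0.093, 0.002], [0.001, 0.002, -1.0]]
ft_force: [0.7, -0.4, 0.4]
grip_width: 0.0192
```

```bash
python3 - <<'E'
from h import *
o=env.observe();print(o['position'],o['tool_rot'].round(4),o['grip_width'],o['ft_force'])
d=grab("wrist","w19");T=o['position']
crop(d,170,150,340,330,3.6,"w19k")
d=grab("scene"); crop(d,130,110,250,220,5,"s19")
E
```

```text
[0.43150159 0.16627793 0.16079596] [[-0.093   0.9957  0.0015]
 [ 0.9957  0.093   0.0016]
 [ 0.0014  0.0017 -1.    ]] 0.019169527994986203 [ 0.73107753 -0.35385954  0.37661083]
```

View pics/w19k.png

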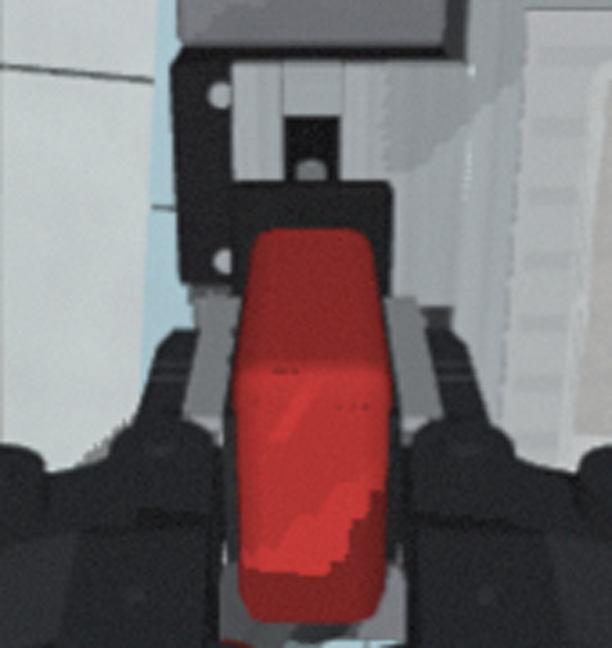

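View pics/s19.png

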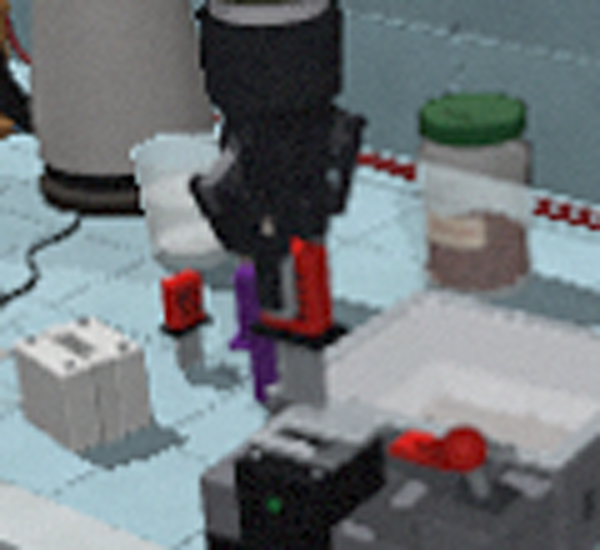

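The tongue tip (crop x≈312) is centred on the slot (284–341). I'll lower it with a small y correction, watching the force.

>>> apply_moves --plan '[{"tx": 0.1, "ty": -0.7, "tz": -8, "rx": 0, "ry": 0, "rz": 0, "jaw": -1}, {"tx": 0.1, "ty": -0.7, "tz": -16, "rx": 0, "ry": 0, "rz": 0, "jaw": -1}, {"tx": 0.1, "ty": -0.7, "tz": -22, "rx": 0, "ry": 0, "rz": 0, "jaw": -1}, {"tx": 0.1, "ty": -0.7, "tz": -26, "rx": 0, "ry": 0, "rz": 0, "jaw": -1}, {"tx": 0.1, "ty": -0.7, "tz": -30, "rx": 0, "ry": 0, "rz": 0, "jaw": -1}, {"tx": 0.1, "ty": -0.7, "tz": -34, "rx": 0, "ry": 0, "rz": 0, "jaw": -1}, {"tx": 0.1, "ty": -0.7, "tz": -34, "rx": 0, "ry": 0, "rz": 0, "jaw": -1}]'

```text
time_s: 18.65
position: [0.4315, 0.1654, 0.1266]
tool_rot: [[-0.093, 0.996, 0.001], [0.996, 0.093, 0.002], [0.001, 0.002, -1.0]]
ft_force: [1.1, -0.2, -0.6]
grip_width: 0.0191
```

The tip is below the switch mouth with no force, so it's in the slot. I'll push it home.

>>> apply_moves --plan '[{"tx": 0, "ty": 0, "tz": -8, "rx": 0, "ry": 0, "rz": 0, "jaw": -1}, {"tx": 0, "ty": 0, "tz": -16, "rx": 0, "ry": 0, "rz": 0, "jaw": -1}, {"tx": 0, "ty": 0, "tz": -22, "rx": 0, "ry": 0, "rz": 0, "jaw": -1}, {"tx": 0, "ty": 0, "tz": -26, "rx": 0, "ry": 0, "rz": 0, "jaw": -1}, {"tx": 0, "ty": 0, "tz": -29, "rx": 0, "ry": 0, "rz": 0, "jaw": -1}, {"tx": 0, "ty": 0, "tz": -31, "rx": 0, "ry": 0, "rz": 0, "jaw": -1}, {"tx": 0, "ty": 0, "tz": -32, "rx": 0, "ry": 0, "rz": 0, "jaw": -1}, {"tx": 0, "ty": 0, "tz": -32, "rx": 0, "ry": 0, "rz": 0, "jaw": -1}]'

```text
time_s: 19.45
position: [0.4315, 0.1653, 0.0951]
tool_rot: [[-0.093, 0.996, 0.002], [0.996, 0.093, 0.001], [0.001, 0.002, -1.0]]
ft_force: [-1.4, -0.7, 3.6]
grip_width: 0.0191
```

>>> apply_moves --plan '[{"tx": 0, "ty": 0, "tz": -2, "rx": 0, "ry": 0, "rz": 0, "jaw": -1}, {"tx": 0, "ty": 0, "tz": -4, "rx": 0, "ry": 0, "rz": 0, "jaw": -1}, {"tx": 0, "ty": 0, "tz": -5, "rx": 0, "ry": 0, "rz": 0, "jaw": -1}, {"tx": 0, "ty": 0, "tz": -5, "rx": 0, "ry": 0, "rz": 0, "jaw": -1}]'

```text
time_s: 19.85
position: [0.4316, 0.1654, 0.0944]
tool_rot: [[-0.093, 0.996, 0.006], [0.996, 0.093, 0.001], [0.001, 0.006, -1.0]]
ft_force: [-16.6, -4.1, 54.1]
grip_width: 0.0191
```

```bash
python3 - <<'E'
from h import *
d=grab("wrist","w20")
crop(d,170,150,340,330,3.3,"w20k")
d=grab("scene"); crop(d,140,120,240,220,6,"s20")
E
```

```text
(no output)
```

View pics/w20k.png

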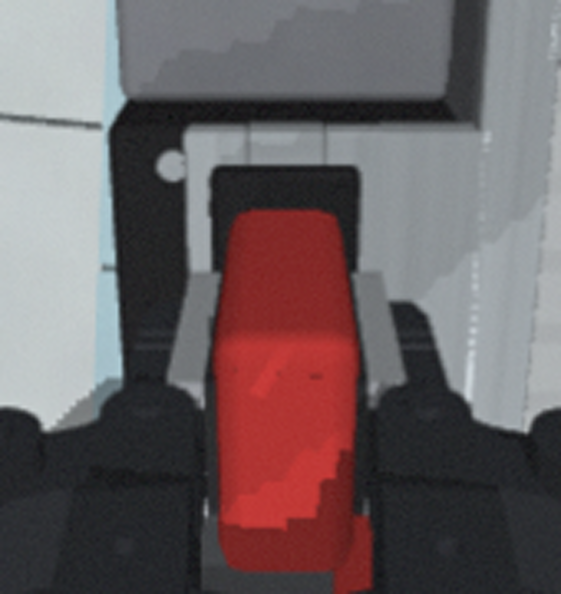

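View pics/s20.png

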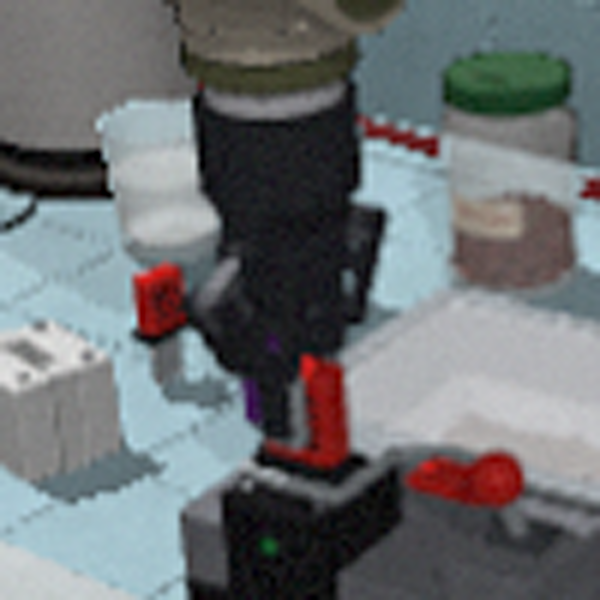

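The shoulder is hard on the lug, 54 N with no further travel. I'll ease off, release and rise.

>>> apply_moves --plan '[{"tx": 0, "ty": 0, "tz": 0, "rx": 0, "ry": 0, "rz": 0, "jaw": -1}, {"tx": 0, "ty": 0, "tz": 0, "rx": 0, "ry": 0, "rz": 0, "jaw": -0.3}, {"tx": 0, "ty": 0, "tz": 0, "rx": 0, "ry": 0, "rz": 0, "jaw": -0.1}, {"tx": 0, "ty": 0, "tz": 0, "rx": 0, "ry": 0, "rz": 0, "jaw": -0.1}, {"tx": 0, "ty": 0, "tz": 15, "rx": 0, "ry": 0, "rz": 0, "jaw": -0.1}, {"tx": 0, "ty": 0, "tz": 45, "rx": 0, "ry": 0, "rz": 0, "jaw": -0.1}, {"tx": 0, "ty": 0, "tz": 85, "rx": 0, "ry": 0, "rz": 0, "jaw": -0.1}, {"tx": 0, "ty": -20, "tz": 110, "rx": 0, "ry": 0, "rz": 0, "jaw": -0.1}, {"tx": 0, "ty": -50, "tz": 120, "rx": 0, "ry": 0, "rz": 0, "jaw": -1}, {"tx": 0, "ty": -75, "tz": 120, "rx": 0, "ry": 0, "rz": 0, "jaw": -1}, {"tx": 0, "ty": -75, "tz": 120, "rx": 0, "ry": 0, "rz": 0, "jaw": -1}]' --grip_force 40

```text
time_s: 21.05
position: [0.4318, 0.0885, 0.2143]
tool_rot: [[-0.091, 0.996, 0.006], [0.996, 0.091, 0.001], [0.0, 0.006, -1.0]]
ft_force: [0.2, -0.6, -0.7]
grip_width: -0.0
```

```bash
python3 - <<'E'
from h import *
o=env.observe();print(o['position'],o['tool_rot'].round(3),o['ft_force'])
d=grab("wrist","w21")
d=grab("scene"); crop(d,140,110,280,220,5.5,"s21")
E
```

```text
[0.43182439 0.08847114 0.21433689] [[-0.091  0.996  0.006]
 [ 0.996  0.091  0.001]
 [ 0.     0.006 -1.   ]] [ 0.24402584 -0.62415087 -0.67548021]
```

View pics/w21.png

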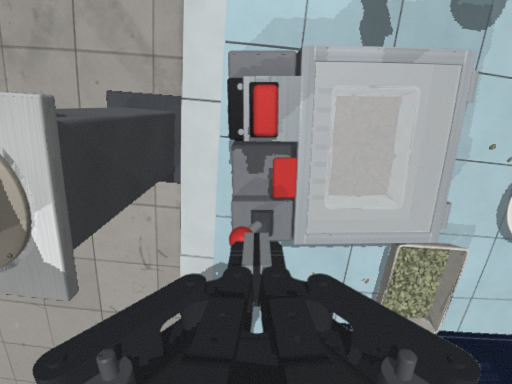

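View pics/s21.png

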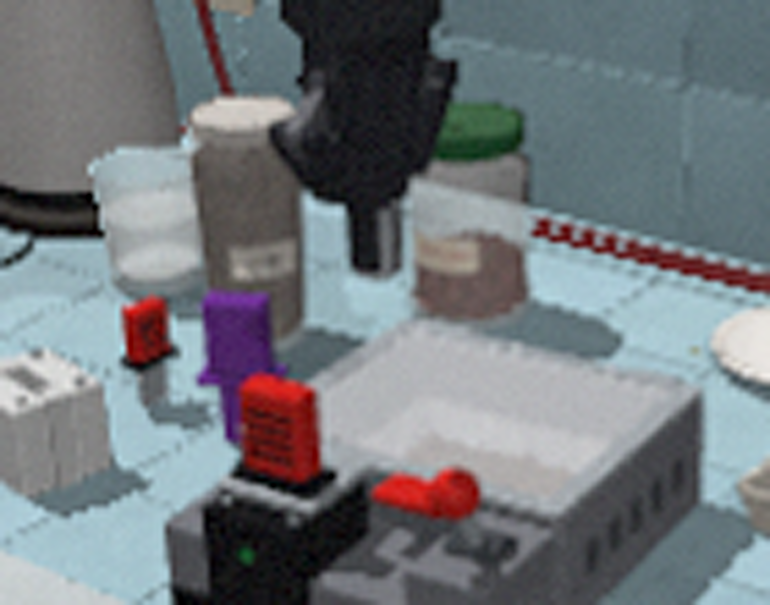

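The key is seated with its flange flat on the lug. Last is the lever: with closed fingers I'll go in front of the ball and push it back.

>>> apply_moves --plan '[{"tx": -25, "ty": -25, "tz": 0, "rx": 0, "ry": 0, "rz": 0, "jaw": -1}, {"tx": -50, "ty": -50, "tz": 0, "rx": 0, "ry": 0, "rz": 0, "jaw": -1}, {"tx": -52, "ty": -50, "tz": -30, "rx": 0, "ry": 0, "rz": 0, "jaw": -1}, {"tx": -52, "ty": -50, "tz": -65, "rx": 0, "ry": 0, "rz": 0, "jaw": -1}, {"tx": -52, "ty": -50, "tz": -95, "rx": 0, "ry": 0, "rz": 0, "jaw": -1}, {"tx": -52, "ty": -50, "tz": -111, "rx": 0, "ry": 0, "rz": 0, "jaw": -1}, {"tx": -52, "ty": -50, "tz": -111, "rx": 0, "ry": 0, "rz": 0, "jaw": -1}]'

```text
time_s: 21.85
position: [0.3785, 0.0412, 0.1013]
tool_rot: [[-0.093, 0.996, -0.0], [0.996, 0.093, 0.003], [0.003, 0.0, -1.0]]
ft_force: [0.6, -0.1, 0.2]
grip_width: -0.0001
```

```bash
python3 - <<'E'
from h import *
o=env.observe();print(o['position'],o['ft_force'])
d=grab("wrist","w22")
E
```

```text
[0.37853953 0.041192   0.10132959] [ 0.60228931 -0.11751424  0.16377836]
```

View pics/w22.png

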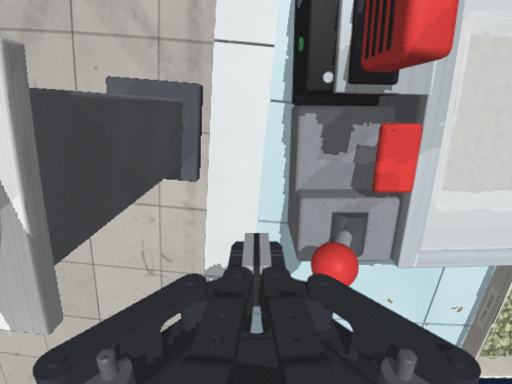

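>>> apply_moves --plan '[{"tx": 5, "ty": -4, "tz": 0, "rx": 0, "ry": 0, "rz": 0, "jaw": -1}, {"tx": 15, "ty": -3, "tz": 0, "rx": 0, "ry": 0, "rz": 0, "jaw": -1}, {"tx": 25, "ty": -2, "tz": 0, "rx": 0, "ry": 0, "rz": 0, "jaw": -1}, {"tx": 35, "ty": -1, "tz": 0, "rx": 0, "ry": 0, "rz": 0, "jaw": -1}, {"tx": 45, "ty": 0, "tz": 0, "rx": 0, "ry": 0, "rz": 0, "jaw": -1}, {"tx": 53, "ty": 1, "tz": 0, "rx": 0, "ry": 0, "rz": 0, "jaw": -1}, {"tx": 59, "ty": 2, "tz": 0, "rx": 0, "ry": 0, "rz": 0, "jaw": -1}, {"tx": 63, "ty": 2, "tz": 0, "rx": 0, "ry": 0, "rz": 0, "jaw": -1}, {"tx": 63, "ty": 2, "tz": 0, "rx": 0, "ry": 0, "rz": 0, "jaw": -1}]'

```text
time_s: 22.8
position: [0.4414, 0.0432, 0.1021]
tool_rot: [[-0.094, 0.996, -0.001], [0.996, 0.094, 0.003], [0.003, -0.001, -1.0]]
ft_force: [-5.7, 0.4, 1.3]
grip_width: -0.0001
```

```bash
python3 - <<'E'
from h import *
o=env.observe();print(o['position'],o['ft_force'])
d=grab("wrist","w23")
E
```

```text
[0.44140002 0.04320041 0.10212392] [-5.68203783  0.38329141  1.27571768]
```

View pics/w23.png

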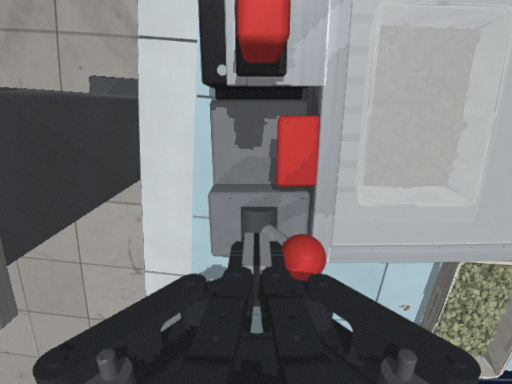

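Lever is over to the back. I'll push a little further until it meets its stop.

>>> apply_moves --plan '[{"tx": 3, "ty": 0, "tz": 0, "rx": 0, "ry": 0, "rz": 0, "jaw": -1}, {"tx": 5, "ty": 0, "tz": 0, "rx": 0, "ry": 0, "rz": 0, "jaw": -1}, {"tx": 7, "ty": 0, "tz": 0, "rx": 0, "ry": 0, "rz": 0, "jaw": -1}, {"tx": 7, "ty": 0, "tz": 0, "rx": 0, "ry": 0, "rz": 0, "jaw": -1}]'

```text
time_s: 23.25
position: [0.4424, 0.0435, 0.1016]
tool_rot: [[-0.094, 0.995, -0.015], [0.996, 0.094, 0.003], [0.004, -0.015, -1.0]]
ft_force: [-27.2, -4.8, 17.8]
grip_width: -0.0004
```

At the stop: 27 N with almost no further travel. I'll back off, rise and check everything.

>>> apply_moves --plan '[{"tx": -10, "ty": -1, "tz": 0, "rx": 0, "ry": 0, "rz": 0, "jaw": -1}, {"tx": -30, "ty": -3, "tz": 0, "rx": 0, "ry": 0, "rz": 0, "jaw": -1}, {"tx": -40, "ty": -4, "tz": 30, "rx": 0, "ry": 0, "rz": 0, "jaw": -1}, {"tx": -40, "ty": -4, "tz": 75, "rx": 0, "ry": 0, "rz": 0, "jaw": -1}, {"tx": -40, "ty": 0, "tz": 115, "rx": 0, "ry": 0, "rz": 0, "jaw": -1}, {"tx": -55, "ty": 20, "tz": 140, "rx": 0, "ry": 0, "rz": 0, "jaw": -1}, {"tx": -55, "ty": 40, "tz": 140, "rx": 0, "ry": 0, "rz": 0, "jaw": -1}, {"tx": -55, "ty": 40, "tz": 140, "rx": 0, "ry": 0, "rz": 0, "jaw": -1}]'

```text
time_s: 24.05
position: [0.3875, 0.0848, 0.2424]
tool_rot: [[-0.097, 0.995, -0.013], [0.995, 0.097, 0.003], [0.004, -0.012, -1.0]]
ft_force: [0.2, -0.1, -0.1]
grip_width: -0.0003
```

```bash
python3 - <<'E'
from h import *
o=env.observe();print(o['position'],o['ft_force'])
w=grab("wrist","w24")
s=grab("scene"); crop(s,120,110,320,260,3.9,"s24")
def ball(d,win):
    h=cv2.cvtColor(d["image"],cv2.COLOR_RGB2HSV)
    m=(((h[...,0]<8)|(h[...,0]>172))&(h[...,1]>140)&(h[...,2]>90)).astype(np.uint8)
    n,l,st,c=cv2.connectedComponentsWithStats(m)
    return [(c[i].round(1).tolist(),int(st[i,4])) for i in range(1,n) if st[i,4]>15]
print(ball(w,0)); print(ball(s,0))
E
```

```text
[0.38746505 0.08477205 0.24235832] [ 0.1835522  -0.12920326 -0.06210637]
[([315.2, 110.9], 1031), ([322.7, 172.9], 792), ([326.2, 227.8], 397)]
[([208.4, 143.1], 19), ([283.3, 162.2], 147), ([165.8, 169.5], 61), ([190.8, 186.8], 189), ([230.8, 192.7], 53), ([215.4, 199.7], 82), ([336.4, 202.1], 18), ([494.1, 235.9], 59), ([455.8, 221.4], 16), ([459.6, 239.3], 29), ([453.5, 245.1], 17)]
```

View pics/w24.png

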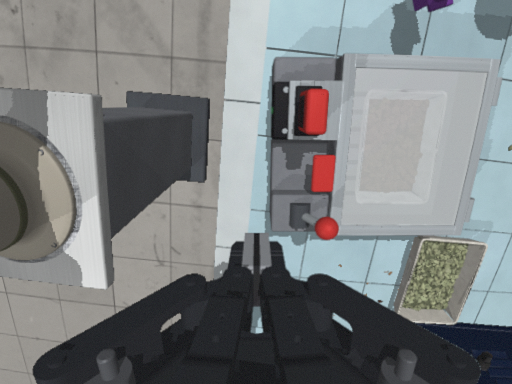

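View pics/s24.png

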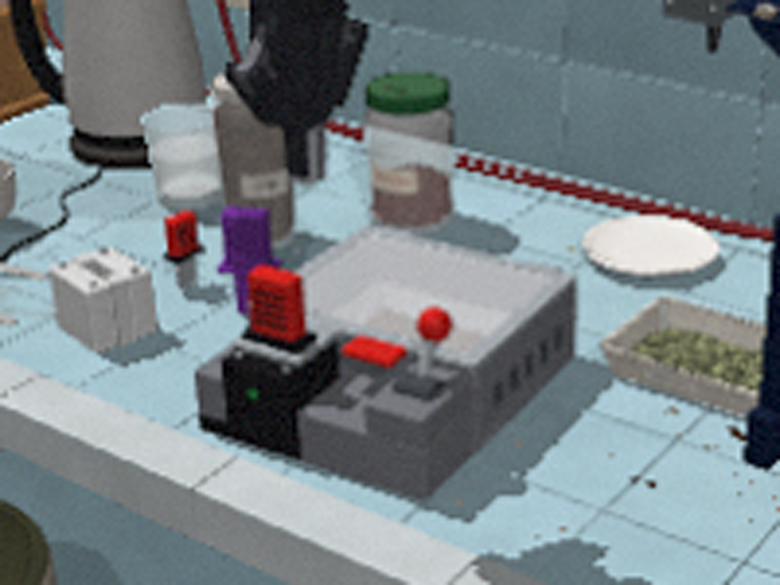

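The pictures show the lid shut, the key seated and the lever leaning to the back. I'll triangulate the ball and hand the job in.

```bash
python3 - <<'E'
from h import *
w=grab("wrist");s=grab("scene")
print(tri(w,(326.2,227.8),s,(230.8,192.7)))
print(env.observe()['time_s'],env.close_job())
E
```

```text
(array([0.46689303, 0.04325761, 0.11115231]), np.float64(0.0009475902109427406))
the job is handed in; nothing more can be done
24.25 None
```

The job is done and handed in at 24.3 s. I set the tray flat in the bay and shut the lid. I then pushed the key through the lug into the switch and threw the run lever to on, letting go of each thing before the next.

- **Tray:** it lies flat and roughly centred in the wrist, top and scene pictures. It sagged about 12° in the grip on the way over. I levelled it with the wrist before lowering, and saw no beans spilled.
- **Lid:** it met its stop with the finger at z = 78 mm, the height given for the shut lid. The wrist force reached 67 N during that push.
- **Key:** it went in without resistance. At the end it sat within 1 mm of the fully home height and did not move under a 54 N push. The pictures show the flange flat on the lug after I let go.
- **Lever:** it stopped at 27 N. I measured the ball at (467, 43, 111) mm, against about (467, 45, 111) mm expected for fully on.
- **Disagreements:** the gripper read only 1–2 mm on the tray's 8 mm wall, although the tray was clearly held. Opening the gripper in the bay gave 17 N at the wrist and pushed the tool about 5 mm, so something touched there. I don't know what it pressed on, but I saw no shift in the pictures afterwards.
- **Other things:** I did not touch any of the bystanders, and nothing was touching the robot at hand-in.

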